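# Make up the red reagent set in its carry tray

## Robot

A 6-joint arm with a two-finger parallel gripper is mounted at the origin on a cart in front of the work surface, level with it; the furniture and walls round the work are solid. World frame = base frame: x ahead of the robot, y to its left, z up, the work surface at z = 0. Lengths are in m, angles in rad, forces in N, time in s.
With the tool pointing down it reaches from about 0.375 to 0.9 m from the base axis. Payload 3.1 kg.
Tool frame: the origin (TCP) lies between the finger pads; the fingertips stand 22 mm ahead of it and the grasp point (between the pads) lies 3 mm ahead of it; z points along the fingers, y is the direction in which the jaws open and shut (so a half turn about z gives the same grasp; the last joint's range is limited). The gripper opens to 87 mm and grips with 3 to 60 N. Pads are 19 mm wide; open, the fingers measure 117 mm over their backs; the gripper's body (75 mm by 190 mm) begins 51 mm behind the grasp point.
Start: joints at [1.083, 0.527, 1.433, -0, 1.181, -0.178], TCP at [0.19, 0.595, 0.207] pointing down, gripper open.
Joint ranges: [-3.08, 3.08], [-0.75, 2.2], [0.22, 2.44], [-1.43, 4.57], [0, 2.65], [-2.85, 2.85]. Speed limits (rad/s): [2.79, 2.79, 3.14, 3.14, 3.14, 3.14].

## Interface

Orientations are given as a unit quaternion [x, y, z, w].
In Python, from rig import get_obs, camera, get_calibration, hand_in, search_frame gives the robot as it stands.
- The arm moves only by the shell command python3 -m jog 'ROWS' [FORCE]. ROWS is JSON, a list of rows, each an object with "grip": the closure in counts, from 0 (fully open) to 255 (shut); "travel": the shift along the world's x, y, z in cm, a list of three; "twist": the turn about the world's z in degrees. A call has 1 to 8 rows; each row shifts and turns the commanded pose from where the row before left it; what a row does not reach is not made up. A row lasts 1/10 s, in which the tool goes at most 50 mm and 8.59 degrees, less where a joint would pass 70% of its speed; a pose out of reach is approached as far as the arm can. A call is refused whole if a number of a shift passes 5 or a number of a turn 8.59, either way. A call with a gripper value outside its range is refused whole. The fingers move at their own pace and stop on an object; FORCE is the grip in N (left out, the last holds). Time passes only in rows, so rows that do not move let the fingers close. It gives the time, the measured TCP pose, the force and the opening at its end, in the units of the state.
- get_obs(): the state, without advancing time (a new reading comes with each control period).
- camera(name): name is "side" or "top" or "wrist"; returns the picture (480x640x3 uint8, red, green, blue); there is no depth.
- get_calibration(name): a dict with "fx", "fy", "cx", "cy" (pixels), "k1" (the pictures are not rectified: a ray, as slopes to the right and down, at radius r is drawn at 1 + k1 r^2 times it, then the intrinsics apply), "R" (3x3) and "t" (3): a world point X has camera coordinates R X + t; the wrist camera has in their place "T_tool_cam" (4x4, takes a point from camera to tool coordinates, whose origin is the TCP and whose axes are the flange's). Camera axes: x right, y down, z forward; pixel columns grow to the right and rows downward; lengths in m; the calibration is good to about 2 mm. A picture is of the moment at which its call begins: read the wrist's pose just before it. get_calibration takes no time and is no camera call.
- hand_in(): hands the job in, once; it reports no verdict.
Trained networks look in the newest picture that a camera, given by its name, has taken for a name from the list of things; names that differ only in an ending like _2 or _b are one class to them, and where a whole thing is asked for, a point or a joint stands for the part that bears it (a point fixed in the world has none). Each returns a list of dicts, best first, with "p" (0 to 1); they miss things now and then, are a little off and sometimes report something else, mostly with a low value. They report only what shows in the picture. A call takes as long as a camera call. They do not tell look-alikes from the thing itself.
- search_frame(target, camera): "at" ([x, y, z] in m, in world coordinates, good to about 4 mm: the middle of the surface that is visible of it).
The state is a dict: "time": time; "q": joint angles; "joint_velocities": joint speeds; "joint_torque": joint torques, N m; "position": TCP position; "tool_rot": TCP orientation; "ft_force": force on the tool from outside, world axes, zero at the start; "moment": the same for the moment, N m; "grip_width": finger opening in m.
Only numpy, scipy, OpenCV 4.12 (cv2) and the standard library are available. Lean on these libraries where they do the work, as an engineer would, in place of code of your own. Each camera call takes 0.05 s, during which the arm holds its last target. There are 200 camera calls.

## Task

Make up the red reagent set in the grey carry tray: stand the three red-capped vials together in the round steel tin, the red-capped bottle in the block with the wide hole and the white dropper bottle with the black cap in the block with the narrow hole, each upright and right down on the floor of its place. The brown vial with the black cap and the blue-capped bottle belong to other work: leave them standing where they are.

Things in the scene. Friction and masses are not known exactly. Their poses are not given: they have to be found in the camera images.
- vial_red_a: one of three identical small round sample vials with a RED screw cap and a white label: 23 mm diameter, 48 mm tall, cap slightly narrower (21 mm) over the top 10 mm. 14 to 28 g. Origin: centre of its underside; z up its axis. Stands upright on the worktop at the start.
- vial_red_b: one of three identical small round sample vials with a RED screw cap and a white label: 23 mm diameter, 48 mm tall, cap slightly narrower (21 mm) over the top 10 mm. 14 to 28 g. Origin: centre of its underside; z up its axis. Stands upright on the worktop at the start.
- vial_red_c: one of three identical small round sample vials with a RED screw cap and a white label: 23 mm diameter, 48 mm tall, cap slightly narrower (21 mm) over the top 10 mm. 14 to 28 g. Origin: centre of its underside; z up its axis. Stands upright on the worktop at the start.
- bottle_red: reagent bottle with a RED screw cap and red band on a cream body, 44 mm diameter up to about 75 mm, cap 29 mm diameter, 91 mm tall, 70 to 140 g. Origin: centre of its underside; z up. Upright at the start.
- dropper: small WHITE dropper bottle with a BLACK screw cap: body 35 mm diameter up to about 58 mm, cap 27 mm diameter, 74 mm tall, 21 to 42 g. Taller and wider than the vials. Origin: centre of its underside; z up. Upright at the start.
- vial_black: look-alike that stays: small BROWN (amber) vial with a BLACK cap, same size as the red-capped vials (23 mm diameter, 48 mm tall). Origin: centre of its underside.
- bottle_blue: look-alike that stays: reagent bottle with a BLUE cap and blue band, 50 mm diameter, 103 mm tall. Origin: centre of its underside.
- vial_tin: open round steel tin for the three vials, 62 mm inside, 2 mm wall: they fit only as a triangle round its centre (each about 18 mm out). Inner floor 4 mm, rim 24 mm above the origin. Fixed on a 76 mm square plate in the grey tray, beside the two blocks in any order, 79 mm apart. Origin: centre of the plate's underside, 6 mm over the worktop; z up, x along the tray's long side.
- wide_block: white 76 mm square block with one WIDE round hole, 56 mm diameter, for the red-capped bottle. Hole's floor 4 mm, block's top 24 mm above the origin. Fixed. Origin: centre of its underside, 6 mm above the worktop; z up, x along the tray. The grey tray that holds tin and blocks: 252 x 96 mm, rim 16 mm high, flat carry lugs 28 mm long at its ends, red tags on its long sides.
- narrow_block: white 76 mm square block with one NARROW round hole, 41 mm diameter, for the dropper bottle (the red-capped bottle does not go in). Hole's floor 4 mm, block's top 24 mm above the origin. Fixed in the grey tray. Origin: centre of its underside, 6 mm above the worktop; z up, x along the tray.
Mind the look-alikes: they are no part of the job. What is shaped like the vial_red_c but green or yellow is not meant.

How it is judged:
By the outcome, as a careful person would: the job done as asked, in the order asked, and still so for the second after the job is handed in, with the robot touching nothing.
It also fails if it takes over 136 s, if anything falls off the work surface, if the arm or the gripper's body presses on something with over 40 N, if the wrist force passes 120 N, or if a joint passes its speed limit or range.

## Working session

There is one attempt and no reset: what is moved stays moved. The work goes in short steps, Python scripts to look and compute and a shell command to move; the robot and the scene stay as the last step left them, time stands still between calls to the robot, and variables do not carry over. Pictures are saved under pics/ and viewed, about 12 in all and at most 16, crops included, and the job is handed in when it is done.

```bash
mkdir -p pics; cat > h.py <<'E'
import numpy as np, cv2
from rig import *
def save(cam,name):
    im=camera(cam); cv2.imwrite('pics/'+name,im[:,:,::-1]); return im
def ray(cam,u,v):
    c=get_calibration(cam); d=np.array([(u-c['cx'])/c['fx'],(v-c['cy'])/c['fy']]); s=d.copy()
    for _ in range(20): s=d/(1+c['k1']*(s@s))
    R=np.array(c['R']);t=np.array(c['t']); return -R.T@t, R.T@np.array([s[0],s[1],1])
def at(cam,u,v,z):
    o,d=ray(cam,u,v); return o+d*(z-o[2])/d[2]
def proj(cam,X):
    c=get_calibration(cam); p=np.array(c['R'])@X+np.array(c['t']); s=p[:2]/p[2]; s=s*(1+c['k1']*(s@s))
    return np.array([s[0]*c['fx']+c['cx'],s[1]*c['fy']+c['cy']])
E
python3 - <<'E'
from h import *
o=get_obs(); print(o['time'],o['position'],o['tool_rot'],o['grip_width'])
save('top','t0.png'); 
for n in ['vial_red_a','bottle_red','dropper','vial_tin','wide_block','narrow_block']:
    print(n,[(np.round(r['at'],3).tolist(),round(r['p'],2)) for r in search_frame(n,'top')])
save('side','s0.png')
c=get_calibration('top');print(c)
E
```

```text
0.0 [0.18955687 0.59477874 0.20608308] [ 1.53761615e-01  9.88107410e-01 -9.99256162e-04 -3.35605763e-04] 0.08688242240918696
vial_red_a [([0.496, -0.294, 0.043], 0.63), ([0.555, -0.298, 0.05], 0.48), ([0.506, 0.188, 0.029], 0.2)]
bottle_red [([0.557, -0.079, 0.07], 0.68)]
dropper [([0.43, -0.241, 0.058], 0.46)]
vial_tin [([0.533, 0.263, 0.008], 0.56)]
wide_block [([0.566, 0.34, 0.025], 0.79)]
narrow_block [([0.503, 0.188, 0.028], 0.9)]
{'fx': 446.90498792609947, 'fy': 446.90498792609947, 'cx': 311.16752904479597, 'cy': 243.67289118829615, 'k1': -0.05375197120779354, 'R': array([[ 0.11304021, -0.99357448, -0.00562714],
       [-0.97365548, -0.10964167, -0.19993427],
       [ 0.19803262,  0.02807951, -0.97979315]]), 't': array([-0.04812725,  0.53987128,  1.04679307])}
```

View pics/t0.png

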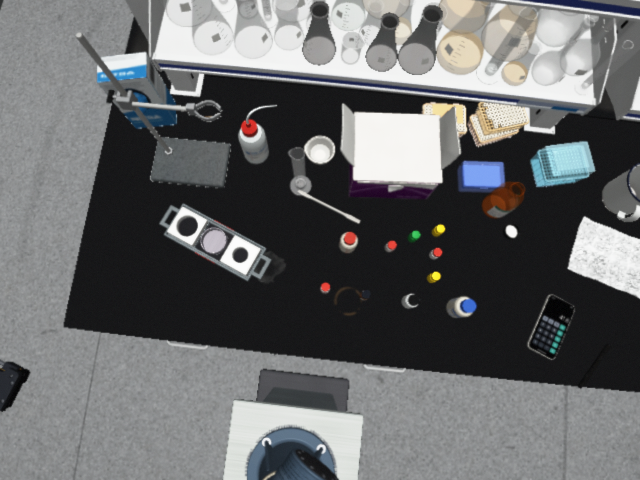

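View pics/s0.png

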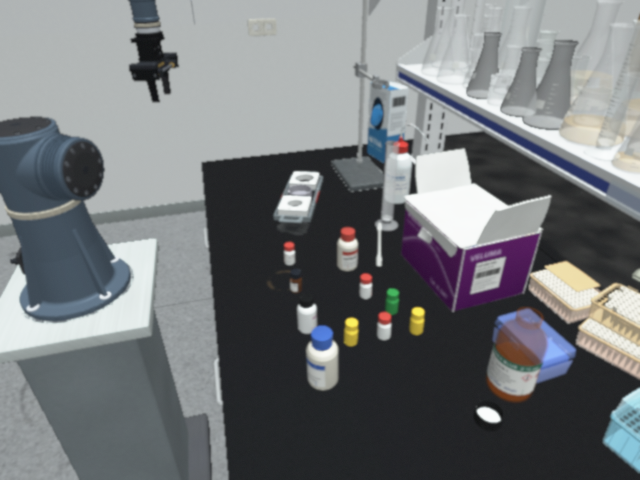

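The top view shows red vial caps near (325,288), (391,245) and (436,253). The red bottle is at (349,240), the dropper at (410,300) and the blue bottle at (462,307). In the tray, the wide block is at (187,226), the tin at (213,240) and the narrow block at (240,254). The green and yellow vials are close to two of the red ones.

```bash
python3 - <<'E'
from h import *
im=cv2.imread('pics/t0.png')
a=cv2.resize(im[200:330,310:490],None,fx=4.4,fy=4.4,interpolation=cv2.INTER_CUBIC);cv2.imwrite('pics/c1.png',a)
b=cv2.resize(im[195:290,155:295],None,fx=5.6,fy=5.6,interpolation=cv2.INTER_CUBIC);cv2.imwrite('pics/c2.png',b)
for cam,f in (('top','t0'),('side','s0')):
    m=cv2.imread(f'pics/{f}.png'); h=cv2.cvtColor(m,cv2.COLOR_BGR2HSV)
    k=(((h[...,0]<8)|(h[...,0]>172))&(h[...,1]>130)&(h[...,2]>90)).astype(np.uint8)
    n,_,s,c=cv2.connectedComponentsWithStats(k)
    for i in range(1,n):
        if s[i,4]>12: print(cam,np.round(c[i],1),s[i,:5], np.round(at(cam,*c[i],.045),3))
E
```

```text
top [248.7 127.3] [241 119  16  18 202] [0.837 0.212 0.045]
top [349.7 237.8] [344 232  12  13 118] [ 0.569 -0.081  0.045]
top [391.8 244.3] [388 240   9   9  65] [ 0.565 -0.186  0.045]
top [437.3 251.9] [433 248  10   9  67] [ 0.558 -0.3    0.045]
top [325.1 286.1] [321 282   9   9  65] [ 0.443 -0.033  0.045]
side [402.8 145.9] [399 139  10  14 105] [0.915 0.44  0.045]
side [347.5 233. ] [340 227  15  14 167] [ 0.581 -0.023  0.045]
side [288.7 245.3] [283 241  12   9  81] [ 0.444 -0.036  0.045]
side [365.5 277.4] [360 273  12  10 104] [ 0.566 -0.189  0.045]
side [384.2 317.1] [378 311  14  13 130] [ 0.559 -0.304  0.045]
```

View pics/c1.png

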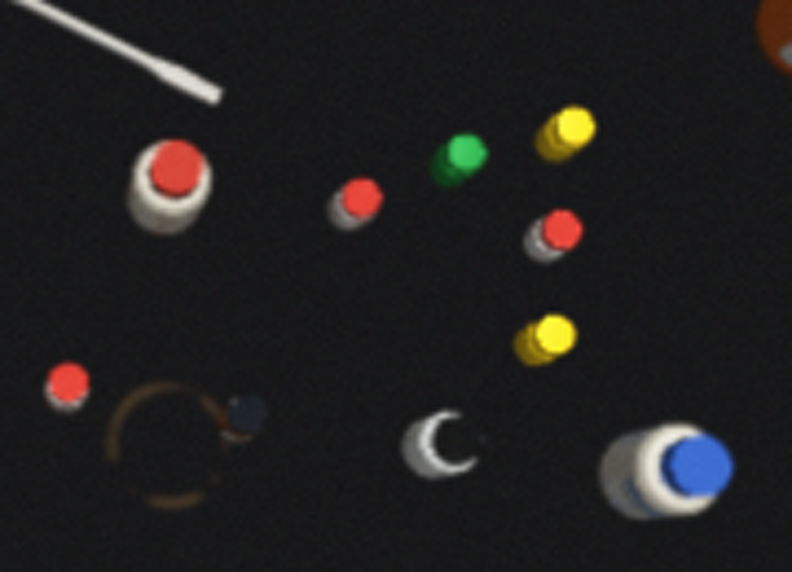

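View pics/c2.png

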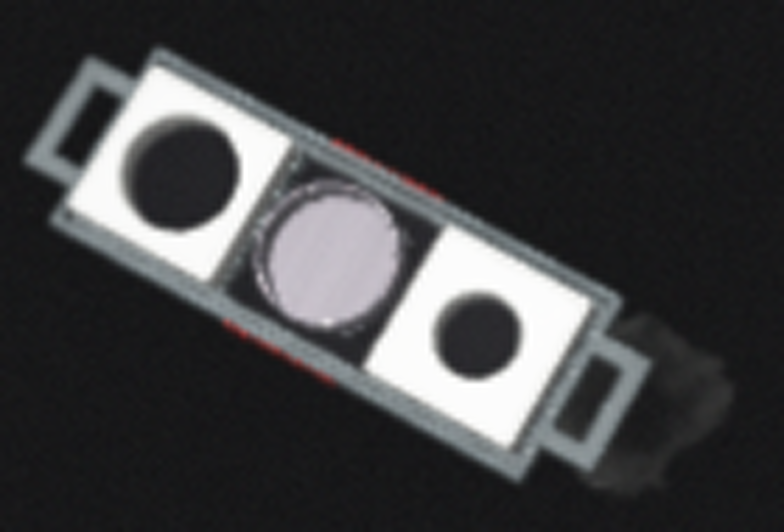

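The crops confirm the layout: wide, tin, narrow from the far left to the near right. The brown vial is at about (366,294) beside a ring stain. Next I'll compute positions for everything, including the obstacles.

```bash
python3 - <<'E'
from h import *
f=lambda u,v:((u+.5)/5.6-.5+155,(v+.5)/5.6-.5+195)
g=lambda u,v:((u+.5)/4.4-.5+310,(v+.5)/4.4-.5+200)
P=lambda n,p,z,c='top':print(n,np.round(at(c,*p,z),3))
w=at('top',*f(180,172),.03);n=at('top',*f(477,336),.03);d=n-w
print(w,n,(w+n)/2,np.linalg.norm(d),np.degrees(np.arctan2(d[1],d[0])))
P('tin',f(326,256),.03);
P('bottle cap',g(177,167),.091);P('drop cap',g(455,443),.074);P('blue cap',g(699,465),.103)
for k,p in dict(a=(68,383),b=(362,199),c=(563,230),blk=(247,413),ylow=(556,335),yup=(576,128),green=(467,154)).items():P(k,g(*p),.048)
for p in [(350,195),(435,196)]:P('boxbase',p,0)
P('box lid',(356,183),.13);P('boxlid',(345,175),.13)
P('clamp',(207,110),.25);P('wash',(255,158),0);P('spoon',(358,221),0);P('flask',(300,187),.02)
print('side');P('bottle cap',(347.5,228.5),.091,'side');P('dropcap',(307,300),.074,'side')
for p in [(289.3,244),(366,276),(384.5,315.5)]:P('v',p,.048,'side')
s=camera('side')
for n in ['vial_tin','wide_block','narrow_block','bottle_red','dropper','vial_red_a']:print(n,[(np.round(r['at'],3).tolist(),round(r['p'],2)) for r in search_frame(n,'side')])
E
```

```text
[0.55880879 0.33510653 0.03      ] [0.49888955 0.18873936 0.03      ] [0.52884917 0.26192294 0.03      ] 0.15815708095679873 -112.26302381047182
tin [0.528 0.262 0.03 ]
bottle cap [ 0.56  -0.078  0.091]
drop cap [ 0.429 -0.242  0.074]
blue cap [ 0.429 -0.365  0.103]
a [ 0.441 -0.033  0.048]
b [ 0.563 -0.186  0.048]
c [ 0.558 -0.3    0.048]
blk [ 0.435 -0.132  0.048]
ylow [ 0.498 -0.3    0.048]
yup [ 0.617 -0.304  0.048]
green [ 0.595 -0.243  0.048]
boxbase [ 0.695 -0.073  0.   ]
boxbase [ 0.718 -0.298  0.   ]
box lid [ 0.684 -0.078  0.13 ]
boxlid [ 0.7  -0.05  0.13]
clamp [0.771 0.265 0.25 ]
wash [0.771 0.192 0.   ]
spoon [ 0.627 -0.1    0.   ]
flask [0.696 0.06  0.02 ]
side
bottle cap [ 0.564 -0.076  0.091]
dropcap [ 0.434 -0.258  0.074]
v [ 0.445 -0.036  0.048]
v [ 0.567 -0.189  0.048]
v [ 0.56  -0.304  0.048]
vial_tin [([0.537, 0.278, 0.022], 0.76)]
wide_block [([0.563, 0.345, 0.028], 0.8), ([0.43, -0.383, 0.069], 0.62)]
narrow_block [([0.503, 0.175, 0.027], 0.57)]
bottle_red [([0.557, -0.094, 0.048], 0.72)]
dropper [([0.429, -0.257, 0.046], 0.66)]
vial_red_a [([0.569, -0.192, 0.029], 0.71), ([0.497, -0.304, 0.034], 0.71), ([0.43, -0.382, 0.064], 0.63), ([0.559, -0.314, 0.031], 0.58), ([0.62, -0.311, 0.033], 0.57), ([0.592, -0.254, 0.031], 0.57), ([0.439, -0.044, 0.035], 0.5)]
```

```bash
python3 -m jog '[{"grip":120,"travel":[1.8,-4.5,0],"twist":-4.6},{"grip":120,"travel":[1.8,-4.5,0],"twist":0},{"grip":120,"travel":[1.8,-4.5,0],"twist":0},{"grip":120,"travel":[1.8,-4.5,0],"twist":0},{"grip":120,"travel":[1.8,-4.5,0],"twist":0},{"grip":120,"travel":[1.8,-4.5,0],"twist":0},{"grip":120,"travel":[1.8,-4.5,0],"twist":0}]' 15 && python3 -m jog '[{"grip":120,"travel":[1.8,-4.5,0],"twist":0},{"grip":120,"travel":[1.8,-4.5,0],"twist":0},{"grip":120,"travel":[1.8,-4.5,0],"twist":0},{"grip":120,"travel":[1.8,-4.5,0],"twist":0},{"grip":120,"travel":[1.8,-4.5,0],"twist":0},{"grip":120,"travel":[1.8,-4.5,0],"twist":0},{"grip":120,"travel":[1.8,-4.5,0],"twist":0},{"grip":120,"travel":[0,0,-3],"twist":0}]'
python3 - <<'E'
from h import *
o=get_obs(); print(o['position'],np.degrees(2*np.arctan2(o['tool_rot'][0],o['tool_rot'][1])))
E
```

```text
time: 1.45
position: [0.3165, 0.2789, 0.2074]
tool_rot: [0.193, 0.981, 0.0, 0.001]
ft_force: [0.8, 0.2, -0.0]
grip_width: 0.0475
time: 2.25
position: [0.4498, -0.0418, 0.1801]
tool_rot: [0.196, 0.981, -0.002, 0.008]
ft_force: [0.6, 0.4, -0.2]
grip_width: 0.0461
[ 0.44979949 -0.04183894  0.18009911] 22.645184837328795
```

```bash
python3 -m jog '[{"grip":120,"travel":[0,0,-3],"twist":0},{"grip":120,"travel":[0,0,0],"twist":0},{"grip":120,"travel":[0,0,0],"twist":0}]'
python3 - <<'E'
from h import *
o=get_obs(); print(o['position']); save('wrist','w0.png'); print(get_calibration('wrist'))
E
```

```text
time: 2.55
position: [0.4418, -0.0345, 0.1472]
tool_rot: [0.193, 0.981, 0.0, -0.001]
ft_force: [-0.1, 0.2, -0.5]
grip_width: 0.0464
[ 0.44179016 -0.03447897  0.14717468]
{'fx': 428.3158709005215, 'fy': 428.3158709005215, 'cx': 318.2011479486691, 'cy': 233.0017781762912, 'k1': 0.026258307036353297, 'T_tool_cam': array([[ 2.51979373e-04, -9.56597246e-01, -2.91413187e-01,
         7.98472373e-02],
       [ 9.99999897e-01,  1.30870500e-04,  4.35083216e-04,
         6.59070018e-04],
       [-3.78062016e-04, -2.91413267e-01,  9.56597180e-01,
        -1.77341798e-01],
       [ 0.00000000e+00,  0.00000000e+00,  0.00000000e+00,
         1.00000000e+00]])}
```

View pics/w0.png

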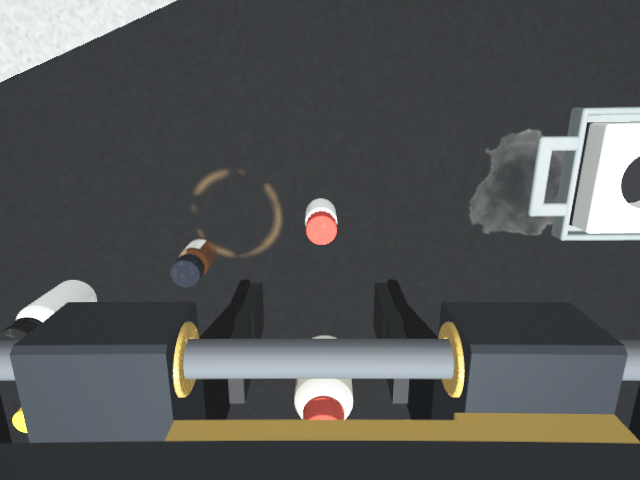

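The wrist view shows the red vial cap at (321,229), centred between the jaws, and the brown vial at about (187,270). I'll convert that to world coordinates.

```bash
cat >> h.py <<'E'
from scipy.spatial.transform import Rotation as Ro
def watw(u,v,z,o=None):
    o=o or get_obs(); c=get_calibration('wrist'); d=np.array([(u-c['cx'])/c['fx'],(v-c['cy'])/c['fy']]); s=d.copy()
    for _ in range(20): s=d/(1+c['k1']*(s@s))
    T=np.eye(4);T[:3,:3]=Ro.from_quat(o['tool_rot']).as_matrix();T[:3,3]=o['position'];M=T@np.array(c['T_tool_cam'])
    r=M[:3,:3]@np.array([s[0],s[1],1]);p=M[:3,3]; return p+r*(z-p[2])/r[2]
def reds(im,lo=40):
    h=cv2.cvtColor(im,cv2.COLOR_RGB2HSV);k=(((h[...,0]<8)|(h[...,0]>172))&(h[...,1]>110)&(h[...,2]>90)).astype(np.uint8)
    n,_,s,c=cv2.connectedComponentsWithStats(k); return [(np.round(c[i],1),s[i].tolist()) for i in range(1,n) if s[i,4]>lo]
E
python3 - <<'E'
from h import *
print(watw(321,229,.048), watw(187,270,.048), watw(627,185,.03))
E
```

```text
[ 0.44531548 -0.03279294  0.048     ] [ 0.43759296 -0.12991564  0.048     ] [0.50080937 0.17197593 0.03      ]
```

```bash
python3 -m jog '[{"grip":120,"travel":[0.2,0.1,-3],"twist":0},{"grip":120,"travel":[0,0,-3],"twist":0},{"grip":120,"travel":[0,0,-2.5],"twist":0},{"grip":120,"travel":[0,0,-1.5],"twist":0},{"grip":255,"travel":[0,0,0],"twist":0},{"grip":255,"travel":[0,0,0],"twist":0},{"grip":255,"travel":[0,0,0],"twist":0},{"grip":255,"travel":[0,0,0],"twist":0}]' 15 && python3 -m jog '[{"grip":255,"travel":[0,0,0],"twist":0},{"grip":255,"travel":[0,0,0],"twist":0}]'
```

```text
time: 3.4
position: [0.4449, -0.0338, 0.0483]
tool_rot: [0.193, 0.981, -0.0, 0.001]
ft_force: [-0.3, -0.3, -1.0]
grip_width: 0.0219
time: 3.6
position: [0.4442, -0.0337, 0.0476]
tool_rot: [0.193, 0.981, -0.0, 0.001]
ft_force: [0.1, -0.5, 0.0]
grip_width: 0.0065
```

The opening of 6.5 mm means the fingers missed the vial or squeezed it out, so I'll look.

```bash
python3 - <<'E'
from h import *
w=save('wrist','w1.png'); s=save('side','s1.png'); t=save('top','t1.png'); print(reds(t,12)); print(reds(s,12))
a=cv2.resize(s[200:350,230:380],None,fx=4,fy=4)
b=cv2.resize(w,(640,480)); c=np.zeros((600,800,3),np.uint8); 
c[:300,:400]=cv2.resize(w,(400,300)); c[:300,400:]=cv2.resize(t[200:320,270:430],(400,300)); c[300:,:400]=cv2.resize(s[190:310,220:380],(400,300))
cv2.imwrite('pics/m1.png',c[:,:,::-1])
E
```

```text
[(array([248.7, 127.4]), [241, 119, 16, 18, 209]), (array([350.4, 238. ]), [345, 232, 12, 13, 123]), (array([391.8, 244.5]), [388, 240, 9, 10, 68]), (array([437.2, 251.9]), [433, 248, 10, 9, 69])]
[(array([402.7, 145.6]), [398, 138, 11, 15, 118]), (array([347.5, 233.1]), [340, 226, 16, 15, 184]), (array([288.8, 245.3]), [283, 241, 12, 10, 92]), (array([348.9, 252.9]), [344, 252, 11, 3, 14]), (array([365.6, 277.7]), [360, 273, 13, 11, 112]), (array([384.2, 317.3]), [378, 311, 14, 13, 139])]
```

View pics/m1.png

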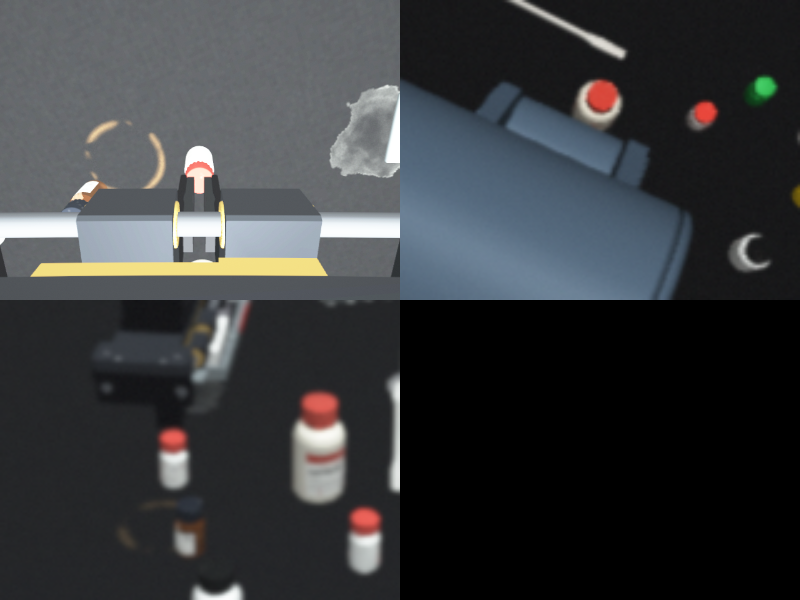

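```bash
python3 - <<'E'
from h import *
o=get_obs();p=o['position'];print(p,o['ft_force'],o['grip_width'])
for z in (.0,.022,.07): print(proj('side',p-[0,0,z] if z!=.07 else p+[0,0,.07]))
for d in ([0,0,0],[0,0,.048]): print('vial',proj('side',np.array([.444,-.034,0])+d),proj('side',np.array([.441,-.036,0])+d))
c=get_calibration('side');print('cam',-np.array(c['R']).T@c['t'])
print('base edge',watw(320,235,0),'captop edge/back',watw(320,262,.038))
im=cv2.imread('pics/w1.png');cv2.imwrite('pics/m2.png',cv2.resize(im[200:440,220:420],None,fx=2.5,fy=2.5,interpolation=cv2.INTER_CUBIC))
E
```

```text
[ 0.44395638 -0.03362182  0.04717705] [-1.29876938 -0.87690354 -0.05918918] 0.0013043710792025962
[288.59202797 243.8152114 ]
[289.11498287 252.18079845]
[286.83950135 215.80534374]
vial [289.75053973 261.60577774] [288.60393098 262.31988968]
vial [288.62560479 243.58683808] [287.44629858 244.27829061]
cam [ 0.31229957 -0.84520636  0.58085715]
base edge [ 0.43509548 -0.02809841  0.        ] captop edge/back [ 0.43628839 -0.02876599  0.038     ]
```

View pics/m2.png

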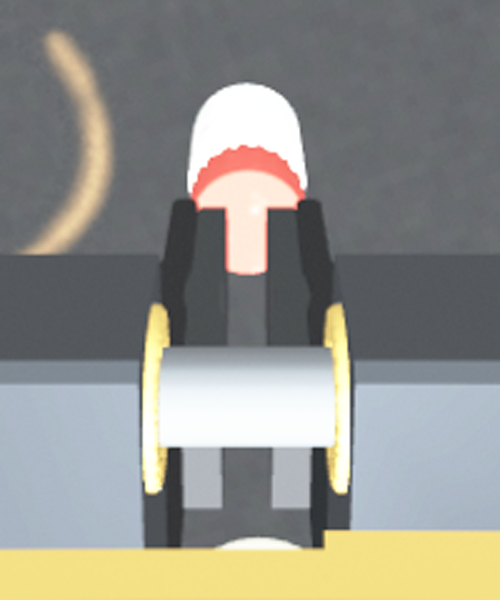

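The vial hasn't moved. Its cap shows whole beneath the closed fingers, so the tips are actually at or above the cap top, higher than the stated geometry says. I'll open, lower 2 cm (safe under either reading) and close again.

```bash
python3 -m jog '[{"grip":120,"travel":[0,0,0],"twist":0},{"grip":120,"travel":[0,0,0],"twist":0},{"grip":120,"travel":[0,0,0],"twist":0},{"grip":120,"travel":[0,0,0],"twist":0},{"grip":120,"travel":[0,0,0],"twist":0}]' && python3 -m jog '[{"grip":120,"travel":[0,0,-1],"twist":0},{"grip":120,"travel":[0,0,-1],"twist":0},{"grip":120,"travel":[0,0,0],"twist":0}]'
python3 - <<'E'
from h import *
w=save('wrist','w2.png');print(watw(319,289,.048)); s=save('side','s2.png')
c=np.zeros((400,800,3),np.uint8);c[:,:400]=cv2.resize(w[200:440,220:460],(400,400));c[:,400:]=cv2.resize(s[200:280,250:330],(400,400));cv2.imwrite('pics/m3.png',c[:,:,::-1])
E
```

```text
time: 4.25
position: [0.4439, -0.0336, 0.047]
tool_rot: [0.193, 0.981, 0.0, -0.0]
ft_force: [-0.4, 0.2, 0.1]
grip_width: 0.0338
time: 4.55
position: [0.4428, -0.0333, 0.0255]
tool_rot: [0.193, 0.981, 0.0, -0.002]
ft_force: [0.6, 0.9, -0.1]
grip_width: 0.0452
[ 0.43479926 -0.02879119  0.048     ]
```

View pics/m3.png

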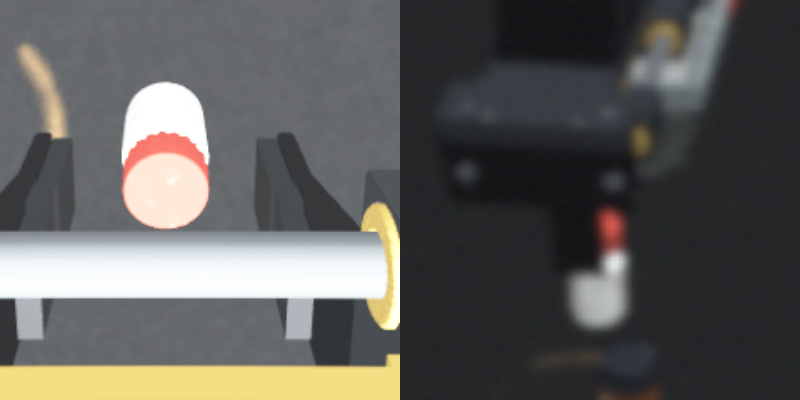

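The fingers are clearly shorter than stated: the wrist and side views put the tips roughly level with the TCP or up to 1 cm behind it. I'll lower in small steps, watching the force, then close.

```bash
python3 -m jog '[{"grip":120,"travel":[0,0,-0.6],"twist":0},{"grip":120,"travel":[0,0,0],"twist":0}]' && python3 -m jog '[{"grip":120,"travel":[0,0,-0.5],"twist":0},{"grip":120,"travel":[0,0,0],"twist":0}]' && python3 -m jog '[{"grip":255,"travel":[0,0,0],"twist":0},{"grip":255,"travel":[0,0,0],"twist":0},{"grip":255,"travel":[0,0,0],"twist":0},{"grip":255,"travel":[0,0,0],"twist":0},{"grip":255,"travel":[0,0,0],"twist":0},{"grip":255,"travel":[0,0,0],"twist":0}]' 15
```

```text
time: 4.85
position: [0.4437, -0.0335, 0.0206]
tool_rot: [0.193, 0.981, 0.0, -0.0]
ft_force: [0.5, -0.3, 0.2]
grip_width: 0.0462
time: 5.05
position: [0.4437, -0.0335, 0.0157]
tool_rot: [0.193, 0.981, 0.0, -0.0]
ft_force: [0.3, 0.1, -0.7]
grip_width: 0.0458
time: 5.65
position: [0.444, -0.0336, 0.0161]
tool_rot: [0.193, 0.981, -0.0, 0.0]
ft_force: [-0.1, 0.2, -0.3]
grip_width: 0.0198
```

```bash
python3 -m jog '[{"grip":255,"travel":[0,0,0],"twist":0},{"grip":255,"travel":[0,0,0],"twist":0},{"grip":255,"travel":[0,0,0.3],"twist":0},{"grip":255,"travel":[0,0,0],"twist":0}]'
python3 - <<'E'
from h import *
w=save('wrist','w3.png'); s=save('side','s3.png')
c=np.zeros((400,800,3),np.uint8);c[:,:400]=cv2.resize(w[200:440,220:460],(400,400));c[:,400:]=cv2.resize(s[200:280,250:330],(400,400));cv2.imwrite('pics/m4.png',c[:,:,::-1])
E
```

```text
time: 6.05
position: [0.444, -0.0336, 0.0193]
tool_rot: [0.193, 0.981, -0.0, 0.0]
ft_force: [-0.4, 0.2, 0.0]
grip_width: 0.0202
```

View pics/m4.png

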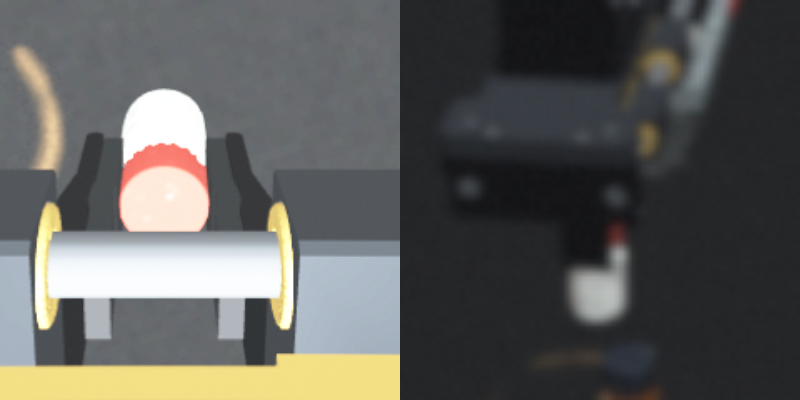

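```bash
python3 - <<'E'
from h import *
p=get_obs()['position'];j=np.array([.38,.925,0])
for off in (-.0105,-.018,-.0255):
  for z in (.015,.02,.025,.03,.04): 
    q=p+j*off;q[2]=z;print(off,z,proj('side',q))
print(proj('side',np.array([p[0],p[1],.003])),proj('side',np.array([p[0],p[1],.051])))
E
```

```text
-0.0105 0.015 [288.43009037 258.68582778]
-0.0105 0.02 [288.31012939 256.8133273 ]
-0.0105 0.025 [288.18950483 254.93064397]
-0.0105 0.03 [288.06821104 253.03769237]
-0.0105 0.04 [287.82359279 249.22063769]
-0.018 0.015 [287.76193359 260.65080125]
-0.018 0.02 [287.63938987 258.77164999]
-0.018 0.025 [287.51616399 256.88221618]
-0.018 0.03 [287.3922501 254.982413 ]
-0.018 0.04 [287.14233453 251.15134637]
-0.0255 0.015 [287.0851613  262.64108288]
-0.0255 0.02 [286.95997839 260.75526207]
-0.0255 0.025 [286.83409419 258.85905761]
-0.0255 0.03 [286.70750265 256.95238132]
-0.0255 0.04 [286.45217296 253.10725536]
[289.62822396 260.40770779] [288.49853906 242.33377648]
```

The side geometry puts the tips about 15–20 mm behind the reported TCP, and the 20 mm opening means only the cap is held. I'll set it back down and regrasp 1 cm lower.

```bash
python3 -m jog '[{"grip":255,"travel":[0,0,-0.3],"twist":0},{"grip":255,"travel":[0,0,0],"twist":0},{"grip":150,"travel":[0,0,0],"twist":0},{"grip":150,"travel":[0,0,0],"twist":0},{"grip":150,"travel":[0,0,0],"twist":0},{"grip":150,"travel":[0,0,-0.5],"twist":0},{"grip":150,"travel":[0,0,-0.5],"twist":0},{"grip":150,"travel":[0,0,0],"twist":0}]' && python3 -m jog '[{"grip":255,"travel":[0,0,0],"twist":0},{"grip":255,"travel":[0,0,0],"twist":0},{"grip":255,"travel":[0,0,0],"twist":0},{"grip":255,"travel":[0,0,0],"twist":0},{"grip":255,"travel":[0,0,0],"twist":0},{"grip":255,"travel":[0,0,0],"twist":0}]' 15
python3 - <<'E'
from h import *
w=save('wrist','w4.png'); s=save('side','s4.png')
c=np.zeros((400,800,3),np.uint8);c[:,:400]=cv2.resize(w[200:440,220:460],(400,400));c[:,400:]=cv2.resize(s[200:280,250:330],(400,400));cv2.imwrite('pics/m5.png',c[:,:,::-1])
E
```

```text
time: 6.95
position: [0.4434, -0.0334, 0.0053]
tool_rot: [0.193, 0.981, 0.0, -0.001]
ft_force: [-0.7, -0.1, 0.4]
grip_width: 0.0359
time: 7.55
position: [0.4439, -0.0336, 0.0061]
tool_rot: [0.193, 0.981, -0.0, 0.0]
ft_force: [0.6, -0.7, -0.6]
grip_width: 0.0217
```

View pics/m5.png

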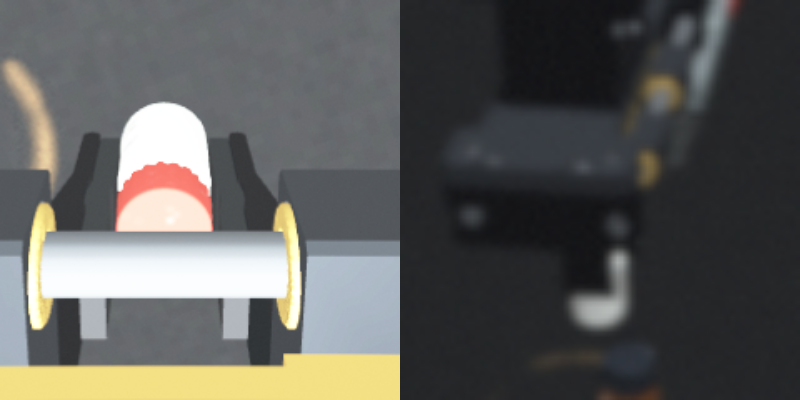

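The opening went from 20.2 to 21.7 mm, so the jaws now hold the 23 mm body. The tips are about 23 mm above the vial's base, which will just clear the tin rim. I'll lift and carry it to above the tin.

```bash
python3 -m jog '[{"grip":255,"travel":[0,0,4],"twist":0},{"grip":255,"travel":[0,0,5],"twist":0},{"grip":255,"travel":[0,0,3],"twist":0},{"grip":255,"travel":[1,4.3,0],"twist":0},{"grip":255,"travel":[1,4.3,0],"twist":0},{"grip":255,"travel":[1,4.3,0],"twist":0},{"grip":255,"travel":[1,4.3,0],"twist":0},{"grip":255,"travel":[1,4.3,0],"twist":0}]' && python3 -m jog '[{"grip":255,"travel":[1,4.3,0],"twist":0},{"grip":255,"travel":[1,4.5,0],"twist":0},{"grip":255,"travel":[0,0,0],"twist":0},{"grip":255,"travel":[0,0,0],"twist":0}]'
python3 - <<'E'
from h import *
o=get_obs();print(o['position'])
w=save('wrist','w5.png'); t=save('top','t5.png');print(reds(w),reds(t,12))
c=np.zeros((600,800,3),np.uint8);c[:480,:640]=w;c[480:,:160]=cv2.resize(t[180:300,150:310],(160,120));cv2.imwrite('pics/m6.png',c[:,:,::-1])
E
```

```text
time: 8.45
position: [0.4937, 0.1832, 0.1261]
tool_rot: [0.193, 0.981, -0.0, -0.0]
ft_force: [1.0, -0.6, -0.5]
grip_width: 0.0215
time: 8.85
position: [0.5131, 0.2702, 0.1256]
tool_rot: [0.192, 0.981, -0.0, -0.0]
ft_force: [-0.7, -0.5, -0.1]
grip_width: 0.0218
[0.51310242 0.27016705 0.12560473]
[(array([316.4, 182.5]), [273, 181, 88, 4, 347]), (array([318. , 320.3]), [289, 297, 58, 42, 1994])] [(array([248.7, 127.3]), [241, 119, 16, 18, 208]), (array([350.4, 238. ]), [345, 232, 12, 13, 123]), (array([391.8, 244.5]), [388, 240, 9, 10, 68]), (array([437.2, 251.9]), [433, 248, 10, 9, 69])]
```

View pics/m6.png

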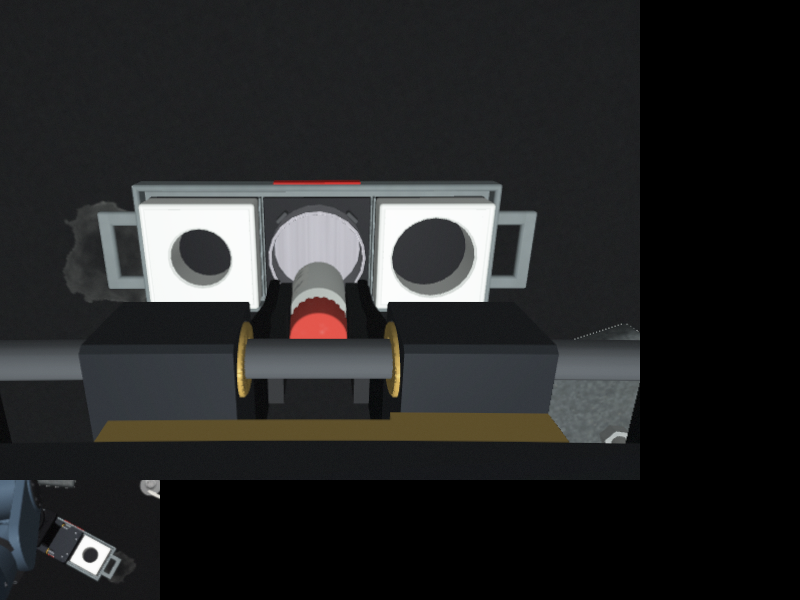

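The wrist view shows the narrow hole rim centre at about (201,258), the wide one at (433,257) and the tin rim centre near x=317. The vial hangs straight down, in front of the tin centre line.

```bash
python3 - <<'E'
from h import *
n=watw(201,258,.03);w=watw(433,257.5,.03);print(n,w,(n+w)/2,np.linalg.norm(n-w),np.degrees(np.arctan2(*(w-n)[1::-1])))
for v in (205,):print(watw(317,v,.03))
print('vial cap',watw(318,326,.1256+.048-.006))
E
```

```text
[0.50237881 0.18761865 0.03      ] [0.5615587  0.33304676 0.03      ] [0.53196876 0.2603327  0.03      ] 0.15700827045126708 67.85683561170922
[0.49811685 0.27428752 0.03      ]
vial cap [0.50930877 0.27064795 0.1676    ]
```

```bash
python3 -m jog '[{"grip":255,"travel":[0.3,-0.3,-2],"twist":0},{"grip":255,"travel":[0,0,-3],"twist":0},{"grip":255,"travel":[0,0,-3],"twist":0},{"grip":255,"travel":[0,0,-1.5],"twist":0},{"grip":255,"travel":[0,0,0],"twist":0}]' && python3 -m jog '[{"grip":255,"travel":[0,0,-0.8],"twist":0},{"grip":255,"travel":[0,0,0],"twist":0},{"grip":255,"travel":[0,0,0],"twist":0}]' && python3 -m jog '[{"grip":255,"travel":[0,0,-0.3],"twist":0},{"grip":255,"travel":[0,0,0],"twist":0},{"grip":255,"travel":[0,0,0],"twist":0}]'
```

```text
time: 9.45
position: [0.5147, 0.2639, 0.0288]
tool_rot: [0.195, 0.981, -0.002, -0.003]
ft_force: [-0.5, -1.8, 0.7]
grip_width: 0.0217
time: 9.75
position: [0.5175, 0.2663, 0.0238]
tool_rot: [0.194, 0.981, 0.0, 0.001]
ft_force: [-0.2, -0.1, -0.5]
grip_width: 0.0215
time: 10.05
position: [0.517, 0.2666, 0.0203]
tool_rot: [0.193, 0.981, 0.0, 0.0]
ft_force: [-0.6, 0.6, 0.3]
grip_width: 0.0216
```

```bash
python3 -m jog '[{"grip":255,"travel":[0,0,-0.3],"twist":0},{"grip":255,"travel":[0,0,0],"twist":0},{"grip":255,"travel":[0,0,0],"twist":0}]' && python3 -m jog '[{"grip":255,"travel":[0,0,-0.15],"twist":0},{"grip":255,"travel":[0,0,0],"twist":0},{"grip":255,"travel":[0,0,0],"twist":0}]'
```

```text
time: 10.35
position: [0.5168, 0.2664, 0.0169]
tool_rot: [0.193, 0.981, -0.0, -0.0]
ft_force: [0.5, 0.1, -0.3]
grip_width: 0.0215
time: 10.65
position: [0.5172, 0.2665, 0.016]
tool_rot: [0.193, 0.981, 0.0, 0.0]
ft_force: [-0.4, -1.0, 3.8]
grip_width: 0.0215
```

Contact came at exactly the expected height (3.8 N). I'll release, rise and check, then go on to vial b.

```bash
python3 -m jog '[{"grip":150,"travel":[0,0,0],"twist":0},{"grip":150,"travel":[0,0,0],"twist":0},{"grip":150,"travel":[0,0,0],"twist":0},{"grip":150,"travel":[0,0,2],"twist":0},{"grip":150,"travel":[0,0,5],"twist":0},{"grip":150,"travel":[0,0,5],"twist":0},{"grip":120,"travel":[0,0,0],"twist":0},{"grip":120,"travel":[0,0,0],"twist":0}]' && python3 - <<'E'
from h import *
o=get_obs();print(o['position']);w=save('wrist','w6.png');r=reds(w,100);print(r)
for c,s in r: print(watw(c[0],c[1],.056,o))
E
python3 -m jog '[{"grip":120,"travel":[0.5,-4.5,0],"twist":-8},{"grip":120,"travel":[0.5,-4.5,0],"twist":-8},{"grip":120,"travel":[0.5,-4.5,0],"twist":-8},{"grip":120,"travel":[0.5,-4.5,0],"twist":-8},{"grip":120,"travel":[0.5,-4.5,0],"twist":-8},{"grip":120,"travel":[0.5,-4.5,0],"twist":-8},{"grip":120,"travel":[0.5,-4.5,0],"twist":-8},{"grip":120,"travel":[0.5,-4.5,0],"twist":-4}]' && python3 -m jog '[{"grip":120,"travel":[0.5,-4.5,0],"twist":0},{"grip":120,"travel":[0.3,-4.8,0],"twist":0},{"grip":120,"travel":[0,0,0],"twist":0},{"grip":120,"travel":[0,0,0],"twist":0}]' && python3 - <<'E'
from h import *
o=get_obs();print(o['position'],o['tool_rot']);w=save('wrist','w7.png');r=reds(w,60);print(r)
for c,s in r: print(watw(c[0],c[1],.046,o))
t=save('top','t7.png')
for c,s in reds(t,12):print(c,s[4])
E
```

```text
time: 11.45
position: [0.5176, 0.2666, 0.1368]
tool_rot: [0.193, 0.981, 0.001, 0.001]
ft_force: [-0.5, -0.1, -0.9]
grip_width: 0.0431
[0.51760742 0.26664964 0.13679355]
[(array([315.1, 171.3]), [276, 170, 85, 4, 290]), (array([317.5, 233.2]), [302, 216, 32, 35, 920])]
[0.48028713 0.28091357 0.056     ]
[0.51696843 0.26743352 0.056     ]
time: 12.3
position: [0.5552, -0.0948, 0.1331]
tool_rot: [0.66, 0.752, -0.001, -0.002]
ft_force: [0.9, 0.2, 0.2]
grip_width: 0.046
time: 12.7
position: [0.5633, -0.1871, 0.1331]
tool_rot: [0.659, 0.752, -0.0, -0.002]
ft_force: [-0.6, -0.2, -0.0]
grip_width: 0.0459
[ 0.56328329 -0.1871171   0.13314061] [ 6.59089074e-01  7.52060830e-01 -3.67478309e-04 -2.44231436e-03]
[(array([331. ,  65.4]), [316, 20, 46, 61, 200]), (array([323.4, 226.3]), [308, 214, 33, 36, 208])]
[ 0.5577177  -0.08583624  0.046     ]
[ 0.56637574 -0.18173905  0.046     ]
[248.7 127.3] 207
[350.5 237.9] 122
```

Vial a is at (0.517, 0.267) by the wrist camera, matching the TCP. The wrist puts vial b at about (0.566, −0.185), so I'll grasp it there.

```bash
python3 -m jog '[{"grip":120,"travel":[0.3,0.2,-2],"twist":0},{"grip":120,"travel":[0,0,-4],"twist":0},{"grip":120,"travel":[0,0,-4],"twist":0},{"grip":120,"travel":[0,0,-2],"twist":0},{"grip":120,"travel":[0,0,-0.7],"twist":0},{"grip":120,"travel":[0,0,0],"twist":0}]' && python3 -m jog '[{"grip":255,"travel":[0,0,0],"twist":0},{"grip":255,"travel":[0,0,0],"twist":0},{"grip":255,"travel":[0,0,0],"twist":0},{"grip":255,"travel":[0,0,0],"twist":0},{"grip":255,"travel":[0,0,0],"twist":0},{"grip":255,"travel":[0,0,0],"twist":0},{"grip":255,"travel":[0,0,0],"twist":0}]' 15
```

```text
time: 13.4
position: [0.5671, -0.1827, 0.0075]
tool_rot: [0.657, 0.754, -0.0, -0.002]
ft_force: [-0.5, 0.5, 0.5]
grip_width: 0.046
time: 14.1
position: [0.5685, -0.185, 0.0095]
tool_rot: [0.658, 0.753, 0.0, 0.001]
ft_force: [-1.0, 0.2, 6.2]
grip_width: 0.0216
```

```bash
python3 - <<'E'
from h import *
print(get_obs()['ft_force'])
w=save('wrist','w8.png'); s=save('side','s8.png'); r=[]
for n in ['green']:pass
c=np.zeros((400,800,3),np.uint8);c[:,:400]=cv2.resize(w[100:480,130:510],(400,400));c[:,400:]=cv2.resize(s[210:350,300:440],(400,400));cv2.imwrite('pics/m7.png',c[:,:,::-1])
E
```

```text
[-1.04184782  0.17269396  6.20490329]
```

View pics/m7.png

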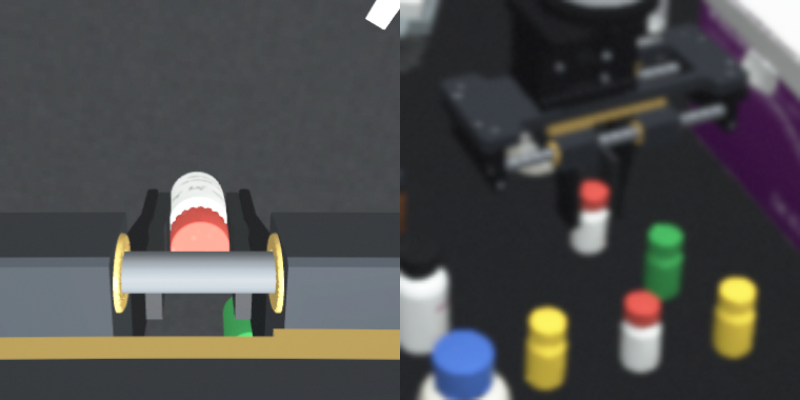

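The vial stands upright in the jaws and nothing else is obviously touched, so I'll lift a little and see whether the force goes away.

```bash
python3 -m jog '[{"grip":255,"travel":[0,0,1],"twist":0},{"grip":255,"travel":[0,0,1],"twist":0},{"grip":255,"travel":[0,0,0],"twist":0}]' && python3 -m jog '[{"grip":255,"travel":[0,0,5],"twist":0},{"grip":255,"travel":[0,0,5],"twist":0},{"grip":255,"travel":[0,0,0],"twist":0},{"grip":255,"travel":[0,0,0],"twist":0}]'
python3 - <<'E'
from h import *
o=get_obs();print(o['position'],o['ft_force'],o['moment'],o['tool_rot'])
E
```

```text
time: 14.5
position: [0.569, -0.1851, 0.0302]
tool_rot: [0.658, 0.753, 0.0, 0.002]
ft_force: [0.0, 0.2, -0.3]
grip_width: 0.0217
time: 14.9
position: [0.5686, -0.1849, 0.13]
tool_rot: [0.658, 0.753, 0.0, 0.002]
ft_force: [0.1, 0.6, -1.3]
grip_width: 0.0216
[ 0.56862878 -0.18492789  0.13004733] [ 0.1362468   0.60939898 -1.3353598 ] [-0.06966948  0.02666418 -0.05405681] [6.57930261e-01 7.53077093e-01 3.39526369e-04 1.59606367e-03]
```

```bash
python3 -m jog '[{"grip":255,"travel":[-0.4,4.7,0],"twist":0},{"grip":255,"travel":[-0.4,4.7,0],"twist":0},{"grip":255,"travel":[-0.4,4.7,0],"twist":0},{"grip":255,"travel":[-0.4,4.7,0],"twist":0},{"grip":255,"travel":[-0.4,4.7,0],"twist":0},{"grip":255,"travel":[-0.4,4.7,0],"twist":0},{"grip":255,"travel":[-0.4,4.7,0],"twist":0}]' && python3 -m jog '[{"grip":255,"travel":[-0.4,4.7,0],"twist":0},{"grip":255,"travel":[-0.4,4.7,0],"twist":0},{"grip":255,"travel":[0,0.6,0],"twist":0},{"grip":255,"travel":[0,0,0],"twist":0},{"grip":255,"travel":[0,0,0],"twist":0}]'
python3 - <<'E'
from h import *
o=get_obs();print(o['position']);w=save('wrist','w9.png')
for c,s in reds(w,60): print(c,s,watw(c[0],c[1],.056,o))
E
```

```text
time: 15.6
position: [0.5378, 0.1461, 0.1266]
tool_rot: [0.658, 0.753, -0.001, -0.001]
ft_force: [0.6, 0.5, 0.5]
grip_width: 0.0217
time: 16.1
position: [0.5311, 0.2432, 0.1273]
tool_rot: [0.658, 0.753, -0.001, -0.001]
ft_force: [0.2, -0.4, -1.2]
grip_width: 0.0217
[0.5310781  0.24323735 0.12734265]
[261.6 160.3] [241, 122, 42, 78, 205] [0.49276907 0.28718575 0.056     ]
[301.3 198.7] [285, 180, 34, 38, 1001] [0.51821195 0.26786216 0.056     ]
[383.3 229.4] [361, 194, 46, 71, 128] [0.56968276 0.25572981 0.056     ]
[319.2 319.8] [292, 296, 56, 43, 2021] [0.53948825 0.19013133 0.056     ]
```

View pics/w9.png

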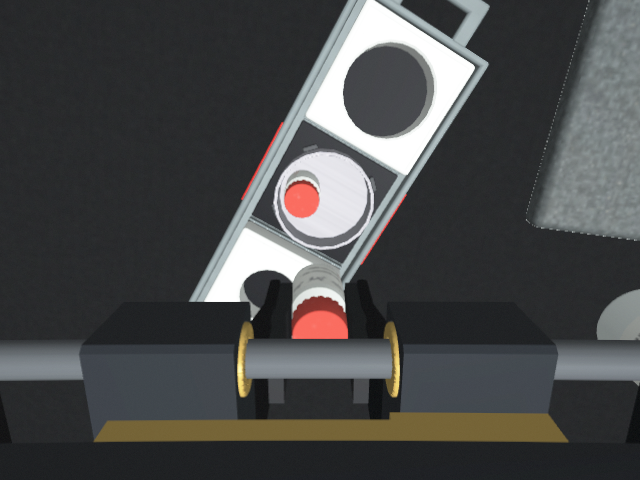

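Vial a stands in the left part of the tin. The tin rim centre is at about (324,199) and the wide hole at about (388,90).

```bash
python3 - <<'E'
from h import *
print(watw(324,199.5,.03),watw(388,90,.03))
E
```

```text
[0.53311638 0.26303935 0.03      ] [0.56231346 0.33537112 0.03      ]
```

```bash
python3 -m jog '[{"grip":255,"travel":[0.3,0.2,0],"twist":0},{"grip":255,"travel":[0,0,-3],"twist":0},{"grip":255,"travel":[0,0,-3],"twist":0},{"grip":255,"travel":[0,0,-2.5],"twist":0},{"grip":255,"travel":[0,0,-1],"twist":0},{"grip":255,"travel":[0,0,0],"twist":0},{"grip":255,"travel":[0,0,0],"twist":0}]' && python3 -m jog '[{"grip":255,"travel":[0,0,-0.6],"twist":0},{"grip":255,"travel":[0,0,0],"twist":0},{"grip":255,"travel":[0,0,0],"twist":0}]' && python3 -m jog '[{"grip":255,"travel":[0,0,-0.3],"twist":0},{"grip":255,"travel":[0,0,0],"twist":0},{"grip":255,"travel":[0,0,0],"twist":0}]'
```

```text
time: 16.85
position: [0.5359, 0.2461, 0.0343]
tool_rot: [0.658, 0.753, 0.001, 0.0]
ft_force: [0.3, 0.2, 0.0]
grip_width: 0.022
time: 17.15
position: [0.5352, 0.2466, 0.0281]
tool_rot: [0.658, 0.753, 0.0, 0.0]
ft_force: [-0.2, 0.1, 0.7]
grip_width: 0.021
time: 17.45
position: [0.5348, 0.2465, 0.0245]
tool_rot: [0.658, 0.753, -0.0, -0.0]
ft_force: [-0.2, -0.0, -0.1]
grip_width: 0.0217
```

```bash
python3 -m jog '[{"grip":255,"travel":[0,-0.1,-0.3],"twist":0},{"grip":255,"travel":[0,0,0],"twist":0},{"grip":255,"travel":[0,0,0],"twist":0}]' && python3 -m jog '[{"grip":255,"travel":[0,0,-0.2],"twist":0},{"grip":255,"travel":[0,0,0],"twist":0},{"grip":255,"travel":[0,0,0],"twist":0}]'
```

```text
time: 17.75
position: [0.5348, 0.2454, 0.0213]
tool_rot: [0.658, 0.753, -0.0, -0.0]
ft_force: [0.6, 0.5, 0.4]
grip_width: 0.0214
time: 18.05
position: [0.5351, 0.2455, 0.0196]
tool_rot: [0.658, 0.753, 0.0, 0.0]
ft_force: [0.6, -0.3, 0.7]
grip_width: 0.0215
```

```bash
python3 -m jog '[{"grip":255,"travel":[0,0,-0.2],"twist":0},{"grip":255,"travel":[0,0,0],"twist":0},{"grip":255,"travel":[0,0,0],"twist":0}]' && python3 -m jog '[{"grip":255,"travel":[0,0,-0.1],"twist":0},{"grip":255,"travel":[0,0,0],"twist":0},{"grip":255,"travel":[0,0,0],"twist":0}]'
```

```text
time: 18.35
position: [0.5352, 0.2456, 0.0192]
tool_rot: [0.658, 0.753, 0.0, 0.0]
ft_force: [-1.8, -0.6, 10.5]
grip_width: 0.0215
time: 18.65
position: [0.5352, 0.2456, 0.0191]
tool_rot: [0.658, 0.753, 0.0, 0.0]
ft_force: [-3.2, -1.1, 15.9]
grip_width: 0.0213
```

```bash
python3 -m jog '[{"grip":150,"travel":[0,0,0.1],"twist":0},{"grip":150,"travel":[0,0,0],"twist":0},{"grip":150,"travel":[0,0,0],"twist":0},{"grip":150,"travel":[0,0,2],"twist":0},{"grip":150,"travel":[0,0,5],"twist":0},{"grip":150,"travel":[0,0,5],"twist":0},{"grip":120,"travel":[0,0,0],"twist":0},{"grip":120,"travel":[0,0,0],"twist":0}]' && python3 - <<'E'
from h import *
o=get_obs();print(o['position']);w=save('wrist','w10.png')
for c,s in reds(w,100): print(c,s,watw(c[0],c[1],.056,o))
E
python3 -m jog '[{"grip":120,"travel":[0.2,-4.5,0],"twist":-8},{"grip":120,"travel":[0.2,-4.5,0],"twist":-8},{"grip":120,"travel":[0.2,-4.5,0],"twist":-8},{"grip":120,"travel":[0.2,-4.5,0],"twist":-8},{"grip":120,"travel":[0.2,-4.5,0],"twist":-8},{"grip":120,"travel":[0.2,-4.5,0],"twist":-8},{"grip":120,"travel":[0.2,-4.5,0],"twist":-8},{"grip":120,"travel":[0.2,-4.5,0],"twist":-4}]' && python3 -m jog '[{"grip":120,"travel":[0.2,-4.5,0],"twist":0},{"grip":120,"travel":[0.2,-4.5,0],"twist":0},{"grip":120,"travel":[0.2,-4.5,0],"twist":0},{"grip":120,"travel":[0.4,-4.6,0],"twist":0},{"grip":120,"travel":[0,0,0],"twist":0},{"grip":120,"travel":[0,0,0],"twist":0}]' && python3 - <<'E'
from h import *
o=get_obs();print(o['position'],o['tool_rot']);w=save('wrist','w11.png');r=reds(w,60)
for c,s in r: print(c,s,watw(c[0],c[1],.046,o),watw(s[0]+s[2]/2,s[1]+s[3]/2,.046,o))
print([(np.round(r['at'],3).tolist(),round(r['p'],2)) for r in search_frame('vial_red_a','wrist')])
E
```

```text
time: 19.45
position: [0.5355, 0.2456, 0.1385]
tool_rot: [0.658, 0.753, 0.001, 0.001]
ft_force: [-0.5, 0.5, -0.2]
grip_width: 0.0436
[0.53553382 0.24559414 0.13852913]
[256.1 160.9] [236, 124, 41, 75, 181] [0.49310518 0.28726642 0.056     ]
[293.8 197.9] [278, 180, 33, 36, 931] [0.51827096 0.26775221 0.056     ]
[373.8 227. ] [352, 193, 44, 69, 108] [0.57054022 0.25589821 0.056     ]
[314.3 235.7] [298, 218, 33, 36, 925] [0.53406302 0.24517416 0.056     ]
time: 20.3
position: [0.549, -0.1158, 0.135]
tool_rot: [0.947, 0.321, -0.002, -0.002]
ft_force: [-0.2, -0.6, 0.4]
grip_width: 0.046
time: 20.9
position: [0.5593, -0.2958, 0.1347]
tool_rot: [0.947, 0.322, -0.001, -0.002]
ft_force: [0.4, 1.1, -0.3]
grip_width: 0.0462
[ 0.55925536 -0.29577055  0.13473602] [ 0.94675847  0.32193375 -0.00130973 -0.0023136 ]
[44.  21.1] [20, 0, 35, 41, 427] [ 0.56344668 -0.09896425  0.046     ] [ 0.56150618 -0.09602753  0.046     ]
[324.6 225.7] [311, 216, 32, 35, 154] [ 0.56539814 -0.2956778   0.046     ] [ 0.56218765 -0.30014375  0.046     ]
[([0.56, -0.299, 0.054], 0.91), ([0.598, -0.243, 0.044], 0.84), ([0.621, -0.298, 0.046], 0.81), ([0.509, -0.302, 0.044], 0.69)]
```

```bash
python3 -m jog '[{"grip":120,"travel":[0.2,-0.4,-2],"twist":0},{"grip":120,"travel":[0,0,-4],"twist":0},{"grip":120,"travel":[0,0,-4],"twist":0},{"grip":120,"travel":[0,0,-2],"twist":0},{"grip":120,"travel":[0,0,-0.7],"twist":0},{"grip":120,"travel":[0,0,0],"twist":0}]' && python3 -m jog '[{"grip":255,"travel":[0,0,0],"twist":0},{"grip":255,"travel":[0,0,0],"twist":0},{"grip":255,"travel":[0,0,0],"twist":0},{"grip":255,"travel":[0,0,0],"twist":0},{"grip":255,"travel":[0,0,0],"twist":0},{"grip":255,"travel":[0,0,0],"twist":0},{"grip":255,"travel":[0,0,0],"twist":0}]' 15 && python3 -m jog '[{"grip":255,"travel":[0,0,2],"twist":0},{"grip":255,"travel":[0,0,5],"twist":0},{"grip":255,"travel":[0,0,5],"twist":0},{"grip":255,"travel":[0,0,0],"twist":0},{"grip":255,"travel":[0,0,0],"twist":0}]'
```

```text
time: 21.6
position: [0.5623, -0.2976, 0.0094]
tool_rot: [0.946, 0.324, -0.001, -0.001]
ft_force: [-0.6, 0.5, 0.5]
grip_width: 0.0459
time: 22.3
position: [0.5634, -0.3, 0.0115]
tool_rot: [0.946, 0.323, 0.0, 0.001]
ft_force: [-1.0, 0.7, 5.8]
grip_width: 0.0212
time: 22.8
position: [0.5634, -0.3001, 0.1319]
tool_rot: [0.946, 0.323, 0.001, 0.001]
ft_force: [-0.1, 0.1, 0.1]
grip_width: 0.0214
```

```bash
python3 -m jog '[{"grip":255,"travel":[-0.2,4.8,0],"twist":0},{"grip":255,"travel":[-0.2,4.8,0],"twist":0},{"grip":255,"travel":[-0.2,4.8,0],"twist":0},{"grip":255,"travel":[-0.2,4.8,0],"twist":0},{"grip":255,"travel":[-0.2,4.8,0],"twist":0},{"grip":255,"travel":[-0.2,4.8,0],"twist":0},{"grip":255,"travel":[-0.2,4.8,0],"twist":0},{"grip":255,"travel":[-0.2,4.8,0],"twist":0}]' && python3 -m jog '[{"grip":255,"travel":[-0.2,4.8,0],"twist":0},{"grip":255,"travel":[0,4.8,0],"twist":0},{"grip":255,"travel":[0,4.8,0],"twist":0},{"grip":255,"travel":[0,4.4,0],"twist":0},{"grip":255,"travel":[0,0,0],"twist":0},{"grip":255,"travel":[0,0,0],"twist":0}]'
python3 - <<'E'
from h import *
o=get_obs();print(o['position'],o['tool_rot'])
print(([.5455,.2724]-o['position'][:2])*100)
E
```

```text
time: 23.6
position: [0.5447, 0.0863, 0.1283]
tool_rot: [0.946, 0.323, -0.002, -0.001]
ft_force: [1.3, -0.6, 0.4]
grip_width: 0.0212
time: 24.2
position: [0.5429, 0.2729, 0.1282]
tool_rot: [0.946, 0.324, -0.002, 0.0]
ft_force: [-0.1, 0.2, -1.4]
grip_width: 0.0215
[0.54288608 0.27286951 0.12819152] [ 9.45904497e-01  3.24436304e-01 -2.39741589e-03  1.40905328e-04]
[ 0.26139199 -0.04695052]
```

```bash
python3 -m jog '[{"grip":255,"travel":[0.2,-0.1,0],"twist":0},{"grip":255,"travel":[0,0,-3],"twist":0},{"grip":255,"travel":[0,0,-3],"twist":0},{"grip":255,"travel":[0,0,-2.5],"twist":0},{"grip":255,"travel":[0,0,-1],"twist":0},{"grip":255,"travel":[0,0,0],"twist":0},{"grip":255,"travel":[0,0,0],"twist":0}]' && python3 -m jog '[{"grip":255,"travel":[0,0,-0.5],"twist":0},{"grip":255,"travel":[0,0,0],"twist":0},{"grip":255,"travel":[0,0,0],"twist":0}]' && python3 -m jog '[{"grip":255,"travel":[0,0,-0.3],"twist":0},{"grip":255,"travel":[0,0,0],"twist":0},{"grip":255,"travel":[0,0,0],"twist":0}]'
```

```text
time: 24.9
position: [0.5478, 0.2707, 0.0362]
tool_rot: [0.947, 0.323, 0.001, 0.0]
ft_force: [1.2, -0.0, 0.4]
grip_width: 0.0209
time: 25.2
position: [0.5472, 0.2716, 0.0312]
tool_rot: [0.946, 0.323, 0.001, 0.0]
ft_force: [-0.3, -0.4, -0.2]
grip_width: 0.021
time: 25.5
position: [0.5468, 0.2715, 0.0275]
tool_rot: [0.946, 0.323, -0.0, -0.0]
ft_force: [-0.4, -1.1, -1.0]
grip_width: 0.021
```

```bash
python3 -m jog '[{"grip":255,"travel":[-0.1,0,-0.3],"twist":0},{"grip":255,"travel":[0,0,0],"twist":0},{"grip":255,"travel":[0,0,0],"twist":0}]' && python3 -m jog '[{"grip":255,"travel":[0,0,-0.2],"twist":0},{"grip":255,"travel":[0,0,0],"twist":0},{"grip":255,"travel":[0,0,0],"twist":0}]' && python3 -m jog '[{"grip":255,"travel":[0,0,-0.2],"twist":0},{"grip":255,"travel":[0,0,0],"twist":0},{"grip":255,"travel":[0,0,0],"twist":0}]'
```

```text
time: 25.8
position: [0.5457, 0.2714, 0.0243]
tool_rot: [0.946, 0.323, -0.0, -0.0]
ft_force: [0.1, 0.1, -0.2]
grip_width: 0.0211
time: 26.1
position: [0.5459, 0.2714, 0.0225]
tool_rot: [0.946, 0.323, -0.0, -0.0]
ft_force: [-0.1, -0.3, 0.1]
grip_width: 0.0208
time: 26.4
position: [0.5464, 0.2716, 0.0215]
tool_rot: [0.946, 0.323, 0.001, 0.0]
ft_force: [-1.4, -0.2, 5.2]
grip_width: 0.0213
```

```bash
python3 -m jog '[{"grip":150,"travel":[0,0,0.1],"twist":0},{"grip":150,"travel":[0,0,0],"twist":0},{"grip":150,"travel":[0,0,0],"twist":0},{"grip":150,"travel":[0,0,2],"twist":0},{"grip":150,"travel":[0,0,5],"twist":0},{"grip":150,"travel":[0,0,5],"twist":0},{"grip":50,"travel":[0,0,2],"twist":0},{"grip":50,"travel":[0,0,0],"twist":0}]' && python3 - <<'E'
from h import *
o=get_obs();print(o['position']);w=save('wrist','w12.png')
for c,s in reds(w,100): print(c,s,watw(c[0],c[1],.056,o))
E
python3 -m jog '[{"grip":50,"travel":[0.2,-4.3,0],"twist":7.5},{"grip":50,"travel":[0.2,-4.3,0],"twist":7.5},{"grip":50,"travel":[0.2,-4.3,0],"twist":7.5},{"grip":50,"travel":[0.2,-4.3,0],"twist":7.5},{"grip":50,"travel":[0.2,-4.3,0],"twist":0},{"grip":50,"travel":[0.2,-4.3,0],"twist":0},{"grip":50,"travel":[0.2,-4.5,0],"twist":0},{"grip":50,"travel":[0.2,-4.5,0],"twist":0}]' && python3 -m jog '[{"grip":50,"travel":[0,0,0],"twist":0},{"grip":50,"travel":[0,0,0],"twist":0}]' && python3 - <<'E'
from h import *
o=get_obs();print(o['position'],o['tool_rot']);w=save('wrist','w13.png');r=reds(w,60)
for c,s in r: print(c,s,watw(c[0],c[1],.085,o),watw(s[0]+s[2]/2,s[1]+s[3]/2,.085,o))
print([(np.round(r['at'],3).tolist(),round(r['p'],2)) for r in search_frame('bottle_red','wrist')])
E
```

```text
time: 27.2
position: [0.5486, 0.2723, 0.1656]
tool_rot: [0.946, 0.323, 0.004, 0.0]
ft_force: [0.7, -0.5, -0.1]
grip_width: 0.0447
[0.54858532 0.27228663 0.16555439]
[368.2 202.7] [350, 170, 37, 66, 135] [0.58263879 0.25485622 0.056     ]
[315.6 229.8] [302, 214, 28, 32, 720] [0.54528281 0.27159595 0.056     ]
[263.8 262. ] [245, 234, 40, 59, 106] [0.50374563 0.28625395 0.056     ]
[297.7 260.7] [284, 245, 28, 32, 710] [0.51930725 0.26769713 0.056     ]
[336.4 262.1] [323, 247, 29, 32, 722] [0.53534969 0.24517591 0.056     ]
time: 28.05
position: [0.5601, -0.0778, 0.159]
tool_rot: [0.83, 0.557, -0.001, -0.002]
ft_force: [1.6, 0.6, -0.4]
grip_width: 0.0698
time: 28.25
position: [0.5604, -0.0771, 0.1593]
tool_rot: [0.831, 0.556, -0.001, -0.002]
ft_force: [-0.1, 0.1, -1.1]
grip_width: 0.0701
[ 0.56036937 -0.07714278  0.15932032] [ 0.83127773  0.55585203 -0.00127164 -0.00206099]
[322.2 223.3] [302, 215, 44, 25, 385] [ 0.56673057 -0.06834334  0.085     ] [ 0.56673718 -0.07123021  0.085     ]
[321.9 260.3] [301, 249, 47, 19, 77] [ 0.55743284 -0.09052819  0.085     ] [ 0.55939213 -0.09003621  0.085     ]
[([0.564, -0.074, 0.067], 0.92)]
```

View pics/w13.png

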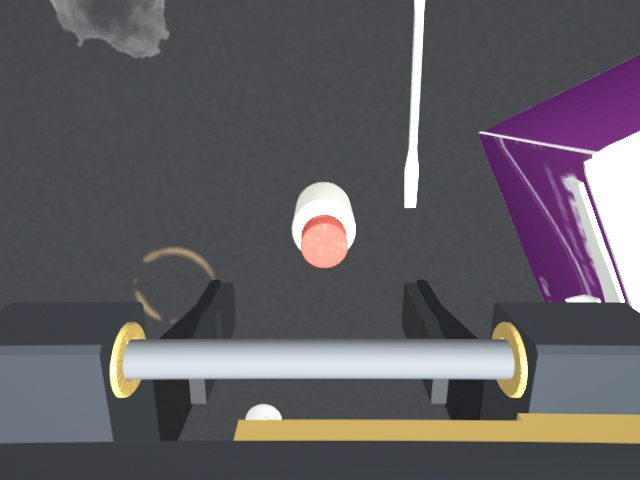

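The bottle's cap disc is centred at about (324,243) between the jaws. The box corner is well to the right, starting around (480,130). All three vials measured as standing in the tin.

```bash
python3 - <<'E'
from h import *
print(watw(324,243,.091), watw(480,132,.13),watw(545,300,.13))
E
```

```text
[ 0.56385811 -0.07700748  0.091     ] [ 0.65670179 -0.04172212  0.13      ] [ 0.66411339 -0.13799897  0.13      ]
```

```bash
python3 -m jog '[{"grip":50,"travel":[0.3,0,-2],"twist":0},{"grip":50,"travel":[0,0,-4],"twist":0},{"grip":50,"travel":[0,0,-4],"twist":0},{"grip":50,"travel":[0,0,-3],"twist":0},{"grip":50,"travel":[0,0,-0.9],"twist":0},{"grip":50,"travel":[0,0,0],"twist":0},{"grip":50,"travel":[0,0,0],"twist":0}]' && python3 -m jog '[{"grip":255,"travel":[0,0,0],"twist":0},{"grip":255,"travel":[0,0,0],"twist":0},{"grip":255,"travel":[0,0,0],"twist":0},{"grip":255,"travel":[0,0,0],"twist":0},{"grip":255,"travel":[0,0,0],"twist":0},{"grip":255,"travel":[0,0,0],"twist":0},{"grip":255,"travel":[0,0,0],"twist":0}]' 25 && python3 -m jog '[{"grip":255,"travel":[0,0,2],"twist":0},{"grip":255,"travel":[0,0,5],"twist":0},{"grip":255,"travel":[0,0,5],"twist":0},{"grip":255,"travel":[0,0,0],"twist":0},{"grip":255,"travel":[0,0,0],"twist":0}]'
```

```text
time: 29.05
position: [0.5658, -0.076, 0.0235]
tool_rot: [0.83, 0.558, 0.001, 0.001]
ft_force: [0.5, -0.2, 0.2]
grip_width: 0.0699
time: 29.75
position: [0.565, -0.0766, 0.023]
tool_rot: [0.83, 0.557, 0.0, 0.0]
ft_force: [-1.1, 0.6, 4.8]
grip_width: 0.042
time: 30.25
position: [0.5655, -0.0768, 0.1436]
tool_rot: [0.83, 0.557, 0.001, 0.001]
ft_force: [-0.2, 0.5, -0.9]
grip_width: 0.0423
```

```bash
python3 -m jog '[{"grip":255,"travel":[0,4.5,0],"twist":0},{"grip":255,"travel":[0,4.5,0],"twist":0},{"grip":255,"travel":[0,4.5,0],"twist":0},{"grip":255,"travel":[0,4.5,0],"twist":0},{"grip":255,"travel":[0,4.5,0],"twist":0},{"grip":255,"travel":[0,4.5,0],"twist":0},{"grip":255,"travel":[0,4.5,0],"twist":0},{"grip":255,"travel":[-0.2,4.5,0],"twist":0}]' && python3 -m jog '[{"grip":255,"travel":[-0.2,4.5,0],"twist":0},{"grip":255,"travel":[0,0.6,0],"twist":0},{"grip":255,"travel":[0,0,0],"twist":0},{"grip":255,"travel":[0,0,0],"twist":0},{"grip":255,"travel":[0,0,0],"twist":0}]'
```

```text
time: 31.05
position: [0.5612, 0.2847, 0.1396]
tool_rot: [0.83, 0.557, -0.002, -0.001]
ft_force: [0.2, -0.4, 0.7]
grip_width: 0.0424
time: 31.55
position: [0.5606, 0.3325, 0.1416]
tool_rot: [0.831, 0.556, -0.001, -0.0]
ft_force: [-0.7, -0.1, -0.3]
grip_width: 0.0424
```

```bash
python3 -m jog '[{"grip":255,"travel":[0,0.1,-3],"twist":0},{"grip":255,"travel":[0,0,-3],"twist":0},{"grip":255,"travel":[0,0,-2],"twist":0},{"grip":255,"travel":[0,0,0],"twist":0},{"grip":255,"travel":[0,0,0],"twist":0},{"grip":255,"travel":[0,0,0],"twist":0}]' && python3 -m jog '[{"grip":255,"travel":[0,0,-1],"twist":0},{"grip":255,"travel":[0,0,-1],"twist":0},{"grip":255,"travel":[0,0,0],"twist":0},{"grip":255,"travel":[0,0,0],"twist":0}]' && python3 -m jog '[{"grip":255,"travel":[0,0,-0.4],"twist":0},{"grip":255,"travel":[0,0,0],"twist":0},{"grip":255,"travel":[0,0,0],"twist":0}]'
```

```text
time: 32.15
position: [0.5624, 0.3352, 0.0641]
tool_rot: [0.831, 0.557, 0.001, 0.0]
ft_force: [0.4, -0.4, -0.3]
grip_width: 0.0421
time: 32.55
position: [0.5605, 0.3353, 0.042]
tool_rot: [0.83, 0.557, -0.001, -0.0]
ft_force: [0.1, -0.6, 0.2]
grip_width: 0.0423
time: 32.85
position: [0.5609, 0.3355, 0.0385]
tool_rot: [0.83, 0.557, -0.0, 0.0]
ft_force: [0.2, 0.5, -0.2]
grip_width: 0.0421
```

```bash
python3 -m jog '[{"grip":255,"travel":[0,0,-0.3],"twist":0},{"grip":255,"travel":[0,0,0],"twist":0},{"grip":255,"travel":[0,0,0],"twist":0}]' && python3 -m jog '[{"grip":255,"travel":[0,0,-0.2],"twist":0},{"grip":255,"travel":[0,0,0],"twist":0},{"grip":255,"travel":[0,0,0],"twist":0}]' && python3 -m jog '[{"grip":255,"travel":[0,0,-0.15],"twist":0},{"grip":255,"travel":[0,0,0],"twist":0},{"grip":255,"travel":[0,0,0],"twist":0}]'
```

```text
time: 33.15
position: [0.5608, 0.3354, 0.0355]
tool_rot: [0.83, 0.557, -0.0, -0.0]
ft_force: [0.3, 0.5, -0.6]
grip_width: 0.0424
time: 33.45
position: [0.5608, 0.3354, 0.0335]
tool_rot: [0.83, 0.557, -0.0, -0.0]
ft_force: [0.4, 1.2, -0.5]
grip_width: 0.0423
time: 33.75
position: [0.5611, 0.3356, 0.033]
tool_rot: [0.83, 0.557, 0.0, 0.0]
ft_force: [-0.8, -0.2, 6.1]
grip_width: 0.0423
```

```bash
python3 -m jog '[{"grip":62,"travel":[0,0,0],"twist":0},{"grip":62,"travel":[0,0,0],"twist":0},{"grip":62,"travel":[0,0,0],"twist":0},{"grip":62,"travel":[0,0,0],"twist":0},{"grip":62,"travel":[0,0,3],"twist":0},{"grip":62,"travel":[0,0,5],"twist":0},{"grip":62,"travel":[0,0,5],"twist":0},{"grip":62,"travel":[0,0,0],"twist":0}]' && python3 -m jog '[{"grip":79,"travel":[-1,-4.5,0],"twist":0},{"grip":79,"travel":[-1,-4.5,0],"twist":0},{"grip":79,"travel":[-1,-4.5,0],"twist":0},{"grip":79,"travel":[-1,-4.5,0],"twist":0},{"grip":79,"travel":[-1,-4.5,0],"twist":0},{"grip":79,"travel":[-1,-4.5,0],"twist":0},{"grip":79,"travel":[-1,-4.5,0],"twist":0},{"grip":79,"travel":[-1,-4.5,0],"twist":0}]' && python3 -m jog '[{"grip":79,"travel":[-1,-4.5,0],"twist":0},{"grip":79,"travel":[-1,-4.5,0],"twist":0},{"grip":79,"travel":[-1,-4.5,0],"twist":0},{"grip":79,"travel":[-1,-4.5,0],"twist":0},{"grip":79,"travel":[-0.8,-3.8,0],"twist":0},{"grip":79,"travel":[0,0,0],"twist":0},{"grip":79,"travel":[0,0,0],"twist":0}]'
python3 - <<'E'
from h import *
o=get_obs();print(o['position'],o['tool_rot']);w=save('wrist','w14.png')
print([(np.round(r['at'],3).tolist(),round(r['p'],2)) for r in search_frame('dropper','wrist')])
t=save('top','t14.png')
for n in('bottle_red','dropper'):print([(np.round(r['at'],3).tolist(),round(r['p'],2)) for r in search_frame(n,'top')])
g=cv2.cvtColor(w,cv2.COLOR_RGB2GRAY);k=(g>170).astype(np.uint8);n,_,s,c=cv2.connectedComponentsWithStats(k)
for i in range(1,n):
  if s[i,4]>150:print(c[i],s[i])
c=np.zeros((480,800,3),np.uint8);c[:,:640]=w;c[:160,640:]=cv2.resize(t[200:280,160:240],(160,160));c[160:320,640:]=cv2.resize(t[200:280,210:290],(160,160));cv2.imwrite('pics/m8.png',c[:,:,::-1])
E
```

```text
time: 34.55
position: [0.5662, 0.3377, 0.1702]
tool_rot: [0.83, 0.557, 0.008, 0.002]
ft_force: [0.6, -0.3, 0.5]
grip_width: 0.0659
time: 35.35
position: [0.4802, -0.0262, 0.1618]
tool_rot: [0.83, 0.557, 0.0, 0.0]
ft_force: [0.1, -0.6, 0.5]
grip_width: 0.0598
time: 36.05
position: [0.4323, -0.243, 0.1616]
tool_rot: [0.831, 0.556, 0.0, -0.001]
ft_force: [-0.4, 0.8, -0.7]
grip_width: 0.0602
[ 0.43232259 -0.24299332  0.16158017] [ 8.31172183e-01  5.56014767e-01  2.87472535e-05 -6.16819705e-04]
[([0.436, -0.237, 0.07], 0.7)]
[([0.552, 0.324, 0.073], 0.59)]
[]
[553.19083969 129.6259542 ] [538 114  32  32 786]
[596.91685736 194.7597254 ] [ 565  174   58   42 1311]
[ 63.06131063 254.53219345] [    0   184   158   143 13978]
[322.52272727 206.38090909] [ 299  188   48   48 1100]
[430.67982833 249.2248927 ] [ 412  227   39   45 1165]
[369.62413793 325.05086207] [ 345  309   49   30 1160]
[141.9223301  364.31262136] [136 328  17  70 515]
[495.30597015 365.28109453] [487 330  14  67 402]
[318.05007704 365.06317411] [ 148  354  342   23 7788]
[357.15789474 386.69230769] [349 378  18  25 247]
[389.025      407.29074074] [ 366  392   47   28 1080]
[208.82696629 420.26292135] [196 403  29  38 445]
```

View pics/m8.png

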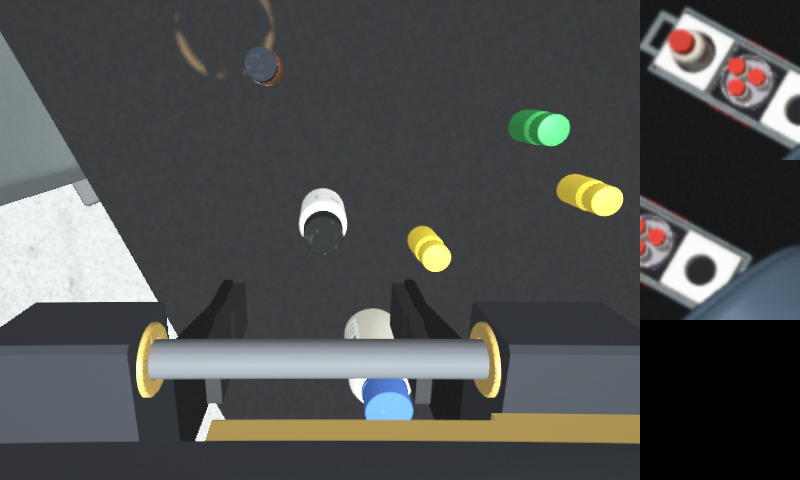

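The dropper cap is centred at about (323,234). The top insets show the three vials and the bottle upright in their places. The blue bottle is far enough off to the side.

```bash
python3 - <<'E'
from h import *
print(watw(323.5,234,.074)); 
E
```

```text
[ 0.43636205 -0.2428424   0.074     ]
```

```bash
python3 -m jog '[{"grip":79,"travel":[0.2,0,-2],"twist":0},{"grip":79,"travel":[0,0,-4],"twist":0},{"grip":79,"travel":[0,0,-4],"twist":0},{"grip":79,"travel":[0,0,-3.5],"twist":0},{"grip":79,"travel":[0,0,-1.4],"twist":0},{"grip":79,"travel":[0,0,0],"twist":0},{"grip":79,"travel":[0,0,0],"twist":0}]' && python3 -m jog '[{"grip":255,"travel":[0,0,0],"twist":0},{"grip":255,"travel":[0,0,0],"twist":0},{"grip":255,"travel":[0,0,0],"twist":0},{"grip":255,"travel":[0,0,0],"twist":0},{"grip":255,"travel":[0,0,0],"twist":0},{"grip":255,"travel":[0,0,0],"twist":0},{"grip":255,"travel":[0,0,0],"twist":0}]' 15 && python3 -m jog '[{"grip":255,"travel":[0,0,2],"twist":0},{"grip":255,"travel":[0,0,5],"twist":0},{"grip":255,"travel":[0,0,5],"twist":0},{"grip":255,"travel":[0,0,0],"twist":0},{"grip":255,"travel":[0,0,0],"twist":0}]'
```

```text
time: 37.0
position: [0.4353, -0.242, 0.0132]
tool_rot: [0.83, 0.558, -0.0, -0.0]
ft_force: [0.6, -0.7, -0.2]
grip_width: 0.0599
time: 37.7
position: [0.4352, -0.2429, 0.0135]
tool_rot: [0.83, 0.557, 0.0, 0.001]
ft_force: [0.2, -0.6, 6.5]
grip_width: 0.033
time: 38.2
position: [0.4352, -0.2429, 0.134]
tool_rot: [0.83, 0.557, 0.0, 0.001]
ft_force: [-1.2, 0.5, -0.2]
grip_width: 0.0334
```

```bash
python3 -m jog '[{"grip":255,"travel":[0.7,4.3,0],"twist":0},{"grip":255,"travel":[0.7,4.3,0],"twist":0},{"grip":255,"travel":[0.7,4.3,0],"twist":0},{"grip":255,"travel":[0.7,4.3,0],"twist":0},{"grip":255,"travel":[0.7,4.3,0],"twist":0},{"grip":255,"travel":[0.7,4.3,0],"twist":0},{"grip":255,"travel":[0.7,4.3,0],"twist":0},{"grip":255,"travel":[0.7,4.3,0],"twist":0}]' && python3 -m jog '[{"grip":255,"travel":[0.5,4.3,0],"twist":0},{"grip":255,"travel":[0.5,4.3,0],"twist":0},{"grip":255,"travel":[0,0,0],"twist":0},{"grip":255,"travel":[0,0,0],"twist":0},{"grip":255,"travel":[0,0,0],"twist":0}]'
python3 - <<'E'
from h import *
def holes(f,o):
    g=cv2.imread(f,0);k=(g>150).astype(np.uint8)
    C,H=cv2.findContours(k,cv2.RETR_CCOMP,cv2.CHAIN_APPROX_NONE)
    for c,h in zip(C,H[0]):
        if h[3]>=0 and cv2.contourArea(c)>600:
            e=cv2.fitEllipse(c);print(f,np.round(e[0],1),np.round(e[1],1),watw(*e[0],.03,o))
holes('pics/w5.png',dict(position=[.5131,.27017,.1256],tool_rot=[.1925,.981,0,0]))
holes('pics/w9.png',dict(position=[.5311,.2432,.1273],tool_rot=[.658,.753,-.001,-.001]))
holes('pics/w12.png',dict(position=[.5486,.2723,.1656],tool_rot=[.946,.323,.004,0]))
o=get_obs();print(o['position']);save('wrist','w15.png');holes('pics/w15.png',o)
E
```

```text
time: 39.0
position: [0.4891, 0.1032, 0.1307]
tool_rot: [0.83, 0.557, -0.002, -0.001]
ft_force: [0.3, -0.5, 0.9]
grip_width: 0.0338
time: 39.5
position: [0.4995, 0.1863, 0.1315]
tool_rot: [0.831, 0.557, -0.002, -0.001]
ft_force: [-0.1, 1.5, -0.7]
grip_width: 0.0333
pics/w5.png [200.6 256.9] [55.7 61.7] [0.5008178  0.18974519 0.03      ]
pics/w5.png [432.7 256.1] [76.  84.1] [0.55954707 0.33526043 0.03      ]
pics/w9.png [323.2 197.3] [91.1 92.4] [0.53159509 0.26523706 0.03      ]
pics/w9.png [300.8 197.7] [34.1 38.1] [0.51707453 0.26296326 0.03      ]
pics/w9.png [321.9 191.5] [115.  124.6] [0.53022795 0.26897043 0.03      ]
pics/w9.png [388.  90.] [90.4 97.1] [0.56137981 0.33613271 0.03      ]
pics/w12.png [317.1 232. ] [ 98.1 106.2] [0.53873751 0.26474608 0.03      ]
pics/w12.png [262.8 147.3] [70.  76.1] [0.56514411 0.33449334 0.03      ]
pics/w12.png [222.5  80.8] [29.2 66.2] [0.58471337 0.38244491 0.03      ]
[0.49954212 0.18631262 0.13154165]
pics/w15.png [334.4  75.3] [38.1 41.9] [0.54538391 0.27166626 0.03      ]
pics/w15.png [321.3  97.6] [100. 105.] [0.53310001 0.26276941 0.03      ]
pics/w15.png [322.6 219.6] [54.4 60.4] [0.50442654 0.19001514 0.03      ]
pics/w15.png [321.4  96.8] [139.7 153.7] [0.53338483 0.26319386 0.03      ]
pics/w15.png [323.   29.4] [  7.2 245.8] [0.54846235 0.29775278 0.03      ]
```

```bash
python3 -m jog '[{"grip":255,"travel":[0.1,0.2,-3],"twist":0},{"grip":255,"travel":[0,0,-3],"twist":0},{"grip":255,"travel":[0,0,-2],"twist":0},{"grip":255,"travel":[0,0,0],"twist":0},{"grip":255,"travel":[0,0,0],"twist":0},{"grip":255,"travel":[0,0,0],"twist":0}]'; python3 - <<'E'
from h import *
o=get_obs();print(o['position'],o['tool_rot']);w=save('wrist','w16.png')
g=cv2.cvtColor(w,cv2.COLOR_RGB2GRAY);k=(g>150).astype(np.uint8)
C,H=cv2.findContours(k,cv2.RETR_CCOMP,cv2.CHAIN_APPROX_NONE)
for c,h in zip(C,H[0]):
    if h[3]>=0 and cv2.contourArea(c)>600:
        e=cv2.fitEllipse(c);print(np.round(e[0],1),np.round(e[1],1),watw(*e[0],.03,o))
E
```

```text
time: 40.15
position: [0.5029, 0.1889, 0.0541]
tool_rot: [0.831, 0.557, 0.001, 0.0]
ft_force: [-0.0, -0.5, -0.2]
grip_width: 0.0335
[0.50293543 0.18887966 0.05410391] [8.30799554e-01 5.56570797e-01 9.22663847e-04 4.44338520e-04]
[315.5 101.7] [185.1 188.4] [0.53317885 0.26429697 0.03      ]
[326.   19.6] [  4.7 259.4] [0.5499479  0.29321039 0.03      ]
[320.4  10.8] [ 10.6 325. ] [0.54901107 0.29720928 0.03      ]
```

```bash
python3 -m jog '[{"grip":255,"travel":[0,0,-0.9],"twist":0},{"grip":255,"travel":[0,0,0],"twist":0},{"grip":255,"travel":[0,0,0],"twist":0}]' && python3 -m jog '[{"grip":255,"travel":[0,0,-0.5],"twist":0},{"grip":255,"travel":[0,0,0],"twist":0},{"grip":255,"travel":[0,0,0],"twist":0}]' && python3 -m jog '[{"grip":255,"travel":[0,0,-0.4],"twist":0},{"grip":255,"travel":[0,0,0],"twist":0},{"grip":255,"travel":[0,0,0],"twist":0}]'
```

```text
time: 40.5
position: [0.5017, 0.1895, 0.044]
tool_rot: [0.83, 0.557, -0.0, -0.0]
ft_force: [-0.8, 0.6, -0.8]
grip_width: 0.0332
time: 40.8
position: [0.5018, 0.1895, 0.0388]
tool_rot: [0.83, 0.557, -0.0, -0.0]
ft_force: [-0.5, 0.1, -0.8]
grip_width: 0.0334
time: 41.1
position: [0.5018, 0.1894, 0.0349]
tool_rot: [0.83, 0.557, -0.0, -0.0]
ft_force: [-0.2, 0.4, -1.1]
grip_width: 0.0333
```

Base is below the block's top with no force, so it is in the hole.

```bash
python3 -m jog '[{"grip":255,"travel":[0,0,-0.8],"twist":0},{"grip":255,"travel":[0,0,0],"twist":0},{"grip":255,"travel":[0,0,0],"twist":0}]' && python3 -m jog '[{"grip":255,"travel":[0,0,-0.2],"twist":0},{"grip":255,"travel":[0,0,0],"twist":0},{"grip":255,"travel":[0,0,0],"twist":0}]' && python3 -m jog '[{"grip":255,"travel":[0,0,-0.2],"twist":0},{"grip":255,"travel":[0,0,0],"twist":0},{"grip":255,"travel":[0,0,0],"twist":0}]'
```

```text
time: 41.4
position: [0.5016, 0.1893, 0.0267]
tool_rot: [0.83, 0.557, -0.0, -0.0]
ft_force: [-0.2, -0.1, -0.6]
grip_width: 0.0333
time: 41.7
position: [0.5019, 0.1894, 0.025]
tool_rot: [0.83, 0.557, 0.0, 0.0]
ft_force: [0.1, 0.5, 0.5]
grip_width: 0.033
time: 42.0
position: [0.5024, 0.1895, 0.0235]
tool_rot: [0.83, 0.557, 0.001, 0.0]
ft_force: [0.8, -0.5, 3.7]
grip_width: 0.0332
```

Contact came at exactly the expected height. I'll release, retreat and make a final check.

```bash
python3 -m jog '[{"grip":100,"travel":[0,0,0],"twist":0},{"grip":100,"travel":[0,0,0],"twist":0},{"grip":100,"travel":[0,0,0],"twist":0},{"grip":100,"travel":[0,0,0],"twist":0},{"grip":100,"travel":[0,0,3],"twist":0},{"grip":100,"travel":[0,0,5],"twist":0},{"grip":100,"travel":[0,0,5],"twist":0},{"grip":100,"travel":[0,0,3],"twist":0}]' && python3 -m jog '[{"grip":100,"travel":[-1,-4.5,0],"twist":0},{"grip":100,"travel":[-1,-4.5,0],"twist":0},{"grip":100,"travel":[-1,-4.5,0],"twist":0},{"grip":100,"travel":[0,-4.5,0],"twist":0},{"grip":100,"travel":[0,-4.5,0],"twist":0},{"grip":100,"travel":[0,0,0],"twist":0},{"grip":100,"travel":[0,0,0],"twist":0}]'
python3 - <<'E'
from h import *
t=save('top','t16.png'); s=save('side','s16.png')
print([(c.tolist(),a[4]) for c,a in reds(t,12)])
c=np.zeros((600,800,3),np.uint8);c[:300,:400]=cv2.resize(t[190:295,150:290],(400,300),interpolation=cv2.INTER_CUBIC)
c[:300,400:]=cv2.resize(t[200:335,310:490],(400,300),interpolation=cv2.INTER_CUBIC)
c[300:,:400]=cv2.resize(s[150:240,250:370],(400,300),interpolation=cv2.INTER_CUBIC)
c[300:,400:]=cv2.resize(s[200:410,250:530],(400,300));cv2.imwrite('pics/m9.png',c[:,:,::-1])
E
```

```text
time: 42.8
position: [0.5032, 0.1897, 0.1865]
tool_rot: [0.83, 0.557, 0.002, 0.001]
ft_force: [-0.1, 0.7, 0.6]
grip_width: 0.0528
time: 43.5
position: [0.4716, -0.0364, 0.1829]
tool_rot: [0.831, 0.556, -0.0, -0.0]
ft_force: [-0.2, 0.4, 0.3]
grip_width: 0.0529
[([248.8, 127.3], 209), ([180.1, 220.3], 124), ([207.8, 232.6], 64), ([217.8, 237.9], 58), ([207.8, 243.3], 62)]
```

View pics/m9.png

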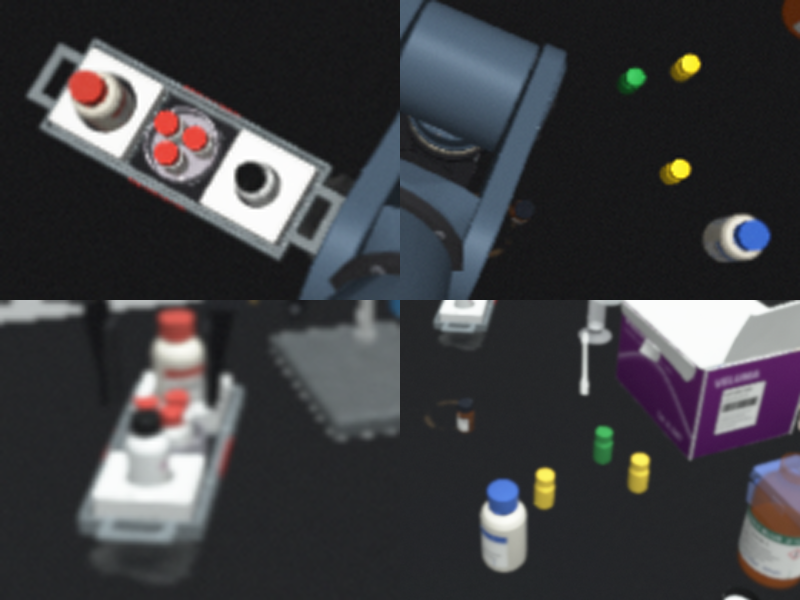

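The bottle, the three vials and the dropper all stand upright in their places. The brown vial and the blue bottle are still where they were.

```bash
python3 -c "
from rig import *
print(hand_in())"
```

```text
the job is handed in; nothing more can be done
None
```

The red reagent set is in the grey tray and the job is handed in, at about 44 s of the 136 s allowed. The three red-capped vials stand as a triangle in the tin. The red-capped bottle is in the wide hole and the dropper in the narrow hole.

**Last checks:**
- **Seating:** all five were lowered until they touched the floor, at the height I expected to within about 0.5 mm. The contact forces were 4 to 6 N, except about 16 N for vial b. The final top and side pictures show all five upright and the arm clear of them.
- **Look-alikes:** the brown vial, the blue bottle and the green and yellow vials look unmoved. I judged this from the pictures and did not re-measure their positions.

**What disagreed:**
- **Fingertips:** they sat about 17 mm behind the reported TCP, not 22 mm ahead as stated. The first grasp therefore closed above vial a without touching it, and the second held only its cap. I regrasped it lower and corrected for this from then on.
- **Cameras:** the top and wrist cameras differed by about 2 to 5 mm, so I used a compromise between their positions.
- **Grip force:** closing on four of the five objects pushed up with 5 to 6 N, most likely through the table. For the first of these, vial b, I checked that the force vanished on lifting.

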